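# Scoop resin lumps into the melting pot

## Robot

A 6-joint arm with a two-finger parallel gripper is mounted at the origin on the work surface; the furniture and walls round the work are solid. World frame = base frame: x ahead of the robot, y to its left, z up, the work surface at z = 0. Lengths are in m, angles in degrees, forces in N, time in s.
With the tool pointing down it reaches from about 0.275 to 0.75 m from the base axis. Payload 10.2 kg.
Tool frame: the origin (TCP) lies midway between the tips of the shut fingers; the grasp point (between the pads) lies 19 mm behind it (bot.grip_depth is the z of the grasp point in the tool frame, in m); z points along the fingers, y is the line along which they close (so a half turn about z gives the same grasp; the last joint's range is limited). The gripper opens to 85 mm and grips with 20 to 120 N. Pads are 22 mm wide; open, the fingers measure 114 mm over their backs; the gripper's body (76 mm by 85 mm) begins 54 mm behind the grasp point. The pads swing forward as they close: fully open they stand 13 mm farther back than shut.
Start: joints at [50.397, 17.928, 85.812, -0, 76.261, -12.8], TCP at [0.237, 0.469, 0.206] pointing down, gripper open.
Joint ranges: [-168.41, 168.41], [-55.51, 124.54], [10.69, 146.95], [-70.63, 250.63], [1, 178], [-165.06, 165.06]. Speed limits (degrees/s): [136.94, 136.94, 172.46, 180, 180, 180].

## Interface

Orientations are given as a 3x3 rotation matrix whose columns are the frame's x, y, z axes.
In Python, from workcell import bot gives the robot as it stands.
- The arm moves only by the shell command python3 -m creep 'ROWS' [FORCE]. ROWS is a JSON object of lists of equal length, an entry for each row: "offset": the shift along the world's x, y, z in m, a list of three; "yaw": the turn about the world's z in rad; "claw": the opening, from 0 (shut) to 1 (fully open). A call has 1 to 20 rows; each row is the pose to reach, as a shift and turn from the pose commanded when the call began; what a row does not reach only later rows make up. A row lasts 1/12 s, in which the tool goes at most 41.7 mm and 7.16 degrees, less where a joint would pass 70% of its speed; a pose out of reach is approached as far as the arm can. A call with a gripper value outside its range is refused whole. The fingers move at their own pace and stop on an object; FORCE is the grip in N (left out, the last holds). Time passes only in rows, so rows that repeat a pose let the fingers close. It gives the time, the measured TCP pose, the force, the opening and the grip force at its end, in the units of the state.
- bot.get_state(): the state, without advancing time (a new reading comes with each control period).
- bot.read_camera(name): name is "scene" or "side" or "wrist"; returns the picture (480x640x3 uint8, red, green, blue); there is no depth.
- bot.camera_info(name): a dict with "K" (3x3 intrinsics, pixels), "R" (3x3) and "t" (3): a world point X has camera coordinates R X + t. Camera axes: x right, y down, z forward; pixel columns grow to the right and rows downward; lengths in m; the calibration is good to about 2 mm. A picture is of the moment at which its call begins: read the wrist's pose just before it. camera_info takes no time and is no camera call; for the wrist camera it gives the pose at the moment of the call.
- bot.close_job(): hands the job in; it is judged then, once.
The state is a dict: "time_s": time; "joint_positions": joint angles; "qd": joint speeds; "tau": joint torques, N m; "tool_pos": TCP position; "tool_rot": TCP orientation; "contact_force": force on the tool from outside, world axes, zero at the start; "torque": the same for the moment, N m; "width": finger opening in m; "grip_force": force on a finger pad.
Only numpy, scipy, OpenCV 4.12 (cv2) and the standard library are available. Lean on these libraries where they do the work, as an engineer would, in place of code of your own. Each camera call takes 0.05 s, during which the arm holds its last target. There are 200 camera calls.

## Task

Pick up the small steel scoop by its wooden grip, scoop the amber resin lumps out of the long white tray and tip them into the white ceramic pot: at least four of the five must end up in the pot, and one left over may stay in the tray. Move lumps with the scoop only, never with the fingers, and be gentle with the pot: do not knock, press or shift it. Then stand the scoop back on the worktop, right way up, and leave the bottles and the ink dabber as they are.

Things in the scene. Friction and masses are not known exactly. Their poses are not given: they have to be found in the camera images.
- scoop: Steel hand scoop with wooden grip, 155 x 74 x 96 mm, 0.2 kg, standing level on its flat floor. Origin on the underside, centre line; x ahead to the open lip, z up. Floor from x=-13 (back wall) to the lip at x=77 mm, 2.5 mm thick, 1.5 at the lip; cheeks at y=-37 to -35 and 35 to 37 mm, 38 mm high at the back sloping to 8 near the lip
- scoop_grip (a point): Middle of the scoop's wooden grip, at (-43, 0, 82) mm in the scoop's frame: a bar 70 mm long in x, 20 mm wide in y, 28 mm high; take it from above, across y
- scoop_lip (a point): Middle of the scoop's straight front lip, on the underside: (77, 0, 0) mm in the scoop's frame
- tray: Long white enamelled tray, open on top, fixed, outside 276 x 90 x 35 mm, bead round the rim 37.5 mm high. Origin under its centre, x along its length, z up. Inside x=-135 to 135, y=-42 to 42 mm, floor 3 mm above the worktop, upright walls. The lumps lie in its +x half; the -x half is empty at the start
- pot: White round ceramic melting pot without handles, open on top, loose, 0.8 kg, 75 mm high, outer radius 66 mm at the rim and 53 mm at the foot, wall 5 mm, inner floor 6 mm up. Origin at the centre of its underside, z up. Fragile
- lump_0: Hard amber resin lump, rounded and faceted, about 22 x 20 x 19 mm, 12 g; origin at its middle. One of five alike
- lump_1: Hard amber resin lump, rounded and faceted, about 22 x 20 x 19 mm, 12 g; origin at its middle. One of five alike
- lump_2: Hard amber resin lump, rounded and faceted, about 22 x 20 x 19 mm, 12 g; origin at its middle. One of five alike
- lump_3: Hard amber resin lump, rounded and faceted, about 22 x 20 x 19 mm, 12 g; origin at its middle. One of five alike
- lump_4: Hard amber resin lump, rounded and faceted, about 22 x 20 x 19 mm, 12 g; origin at its middle. One of five alike
- stop_out_bottle: Bystander: small bottle with a long cap, 31 x 31 x 79 mm, loose; origin under its centre
- dropper_bottle: Bystander: brown dropper bottle with a black bulb, 33 x 34 x 102 mm, loose; origin under its centre
- dabber: Bystander: ink dabber with a turned wooden knob, 64 x 65 x 83 mm, loose; origin under its centre

How it is judged (in metres and radians):
On the way:
1. the scoop is lifted clear of the worktop with at least one lump in it (((x of lump_0 in the frame of scoop between -0.015 and 0.08 m and y of lump_0 in the frame of scoop between -0.037 and 0.037 m and z of lump_0 in the frame of scoop between 0.003 and 0.06 m and height (world z) of scoop above 0.06 m) or (x of lump_1 in the frame of scoop between -0.015 and 0.08 m and y of lump_1 in the frame of scoop between -0.037 and 0.037 m and z of lump_1 in the frame of scoop between 0.003 and 0.06 m and height (world z) of scoop above 0.06 m) or (x of lump_2 in the frame of scoop between -0.015 and 0.08 m and y of lump_2 in the frame of scoop between -0.037 and 0.037 m and z of lump_2 in the frame of scoop between 0.003 and 0.06 m and height (world z) of scoop above 0.06 m) or (x of lump_3 in the frame of scoop between -0.015 and 0.08 m and y of lump_3 in the frame of scoop between -0.037 and 0.037 m and z of lump_3 in the frame of scoop between 0.003 and 0.06 m and height (world z) of scoop above 0.06 m) or (x of lump_4 in the frame of scoop between -0.015 and 0.08 m and y of lump_4 in the frame of scoop between -0.037 and 0.037 m and z of lump_4 in the frame of scoop between 0.003 and 0.06 m and height (world z) of scoop above 0.06 m))), for 0.2 s.
At the end, for the whole second after the job is handed in: At least four of the five lumps lie in the pot and any other lies in the tray or pot, all at rest; the pot stands upright within 20 mm of where it was; the scoop stands released and at rest on its floor (within 10 mm of the worktop's height and 0.15 rad of level) ((((horizontal distance between lump_0 and pot below 0.062 m and z of lump_0 in the frame of pot below 0.07 m) and (horizontal distance between lump_1 and pot below 0.062 m and z of lump_1 in the frame of pot below 0.07 m) and (horizontal distance between lump_2 and pot below 0.062 m and z of lump_2 in the frame of pot below 0.07 m) and (horizontal distance between lump_3 and pot below 0.062 m and z of lump_3 in the frame of pot below 0.07 m)) or ((horizontal distance between lump_0 and pot below 0.062 m and z of lump_0 in the frame of pot below 0.07 m) and (horizontal distance between lump_1 and pot below 0.062 m and z of lump_1 in the frame of pot below 0.07 m) and (horizontal distance between lump_2 and pot below 0.062 m and z of lump_2 in the frame of pot below 0.07 m) and (horizontal distance between lump_4 and pot below 0.062 m and z of lump_4 in the frame of pot below 0.07 m)) or ((horizontal distance between lump_0 and pot below 0.062 m and z of lump_0 in the frame of pot below 0.07 m) and (horizontal distance between lump_1 and pot below 0.062 m and z of lump_1 in the frame of pot below 0.07 m) and (horizontal distance between lump_3 and pot below 0.062 m and z of lump_3 in the frame of pot below 0.07 m) and (horizontal distance between lump_4 and pot below 0.062 m and z of lump_4 in the frame of pot below 0.07 m)) or ((horizontal distance between lump_0 and pot below 0.062 m and z of lump_0 in the frame of pot below 0.07 m) and (horizontal distance between lump_2 and pot below 0.062 m and z of lump_2 in the frame of pot below 0.07 m) and (horizontal distance between lump_3 and pot below 0.062 m and z of lump_3 in the frame of pot below 0.07 m) and (horizontal distance between lump_4 and pot below 0.062 m and z of lump_4 in the frame of pot below 0.07 m)) or ((horizontal distance between lump_1 and pot below 0.062 m and z of lump_1 in the frame of pot below 0.07 m) and (horizontal distance between lump_2 and pot below 0.062 m and z of lump_2 in the frame of pot below 0.07 m) and (horizontal distance between lump_3 and pot below 0.062 m and z of lump_3 in the frame of pot below 0.07 m) and (horizontal distance between lump_4 and pot below 0.062 m and z of lump_4 in the frame of pot below 0.07 m))) and ((horizontal distance between lump_0 and pot below 0.062 m and z of lump_0 in the frame of pot below 0.07 m) or (x of lump_0 in the frame of tray between -0.137 and 0.137 m and y of lump_0 in the frame of tray between -0.044 and 0.044 m and height (world z) of lump_0 below 0.05 m)) and ((horizontal distance between lump_1 and pot below 0.062 m and z of lump_1 in the frame of pot below 0.07 m) or (x of lump_1 in the frame of tray between -0.137 and 0.137 m and y of lump_1 in the frame of tray between -0.044 and 0.044 m and height (world z) of lump_1 below 0.05 m)) and ((horizontal distance between lump_2 and pot below 0.062 m and z of lump_2 in the frame of pot below 0.07 m) or (x of lump_2 in the frame of tray between -0.137 and 0.137 m and y of lump_2 in the frame of tray between -0.044 and 0.044 m and height (world z) of lump_2 below 0.05 m)) and ((horizontal distance between lump_3 and pot below 0.062 m and z of lump_3 in the frame of pot below 0.07 m) or (x of lump_3 in the frame of tray between -0.137 and 0.137 m and y of lump_3 in the frame of tray between -0.044 and 0.044 m and height (world z) of lump_3 below 0.05 m)) and ((horizontal distance between lump_4 and pot below 0.062 m and z of lump_4 in the frame of pot below 0.07 m) or (x of lump_4 in the frame of tray between -0.137 and 0.137 m and y of lump_4 in the frame of tray between -0.044 and 0.044 m and height (world z) of lump_4 below 0.05 m)) and linear speed of each of lump_0, lump_1, lump_2, lump_3, lump_4 below 0.03 m/s and angle between scoop's own z axis and vertical below 0.15 rad and height (world z) of scoop below 0.01 m and linear speed of scoop below 0.02 m/s and angle between pot's own z axis and vertical below 0.1 rad and distance of pot from where it was at the start of the episode below 0.02 m); the robot touches nothing.
It fails at once if the gripper's fingers touch a lump (contact force between the fingers and lump_0 above 0.3 N or contact force between the fingers and lump_1 above 0.3 N or contact force between the fingers and lump_2 above 0.3 N or contact force between the fingers and lump_3 above 0.3 N or contact force between the fingers and lump_4 above 0.3 N).
It fails at once if the pot is knocked or pressed by the scoop or the arm with more than 8 N (contact force between any of scoop, the arm, the fingers and pot above 8 N).
It fails at once if a bottle or the dabber is moved by more than 30 mm (distance of any of stop_out_bottle, dropper_bottle, dabber from where it was at the start of the episode above 0.03 m).
It also fails if it takes over 67 s, if anything falls off the work surface, if the arm or the gripper's body presses on something with over 40 N, if the wrist force passes 120 N, or if a joint passes its speed limit or range.

## Working session

There is one attempt and no reset: what is moved stays moved. The work goes in short steps, Python scripts to look and compute and a shell command to move; the robot and the scene stay as the last step left them, time stands still between calls to the robot, and variables do not carry over. Pictures are saved under pics/ and viewed, at most 10 in all, crops included, and the job is handed in when it is done.

```bash
ls; mkdir -p pics; python3 - <<'E'
from workcell import bot
import cv2,numpy as np
for n in("scene","side","wrist"):
    i=bot.camera_info(n); im=bot.read_camera(n); cv2.imwrite(f"pics/{n}0.png",im[:,:,::-1])
    print(n,np.round(i["K"],1).tolist(),"C",np.round(-i["R"].T@i["t"],3),np.round(i["R"],2).tolist())
s=bot.get_state(); print(s); print(bot.grip_depth)
E
```

```text
pics
scene [[570.2, 0.0, 318.1], [0.0, 570.2, 237.5], [0.0, 0.0, 1.0]] C [-0.245 -0.466  0.981] [[0.54, -0.84, 0.02], [-0.57, -0.38, -0.73], [0.62, 0.38, -0.69]]
side [[451.8, 0.0, 330.4], [0.0, 451.8, 239.0], [0.0, 0.0, 1.0]] C [ 0.233 -0.887  0.565] [[0.94, -0.34, 0.02], [-0.14, -0.42, -0.9], [0.31, 0.84, -0.44]]
wrist [[377.0, 0.0, 318.1], [0.0, 377.0, 238.7], [0.0, 0.0, 1.0]] C [0.175 0.499 0.375] [[0.45, 0.89, -0.0], [0.86, -0.43, 0.27], [0.24, -0.12, -0.96]]
{'time_s': 0.15, 'joint_positions': array([ 5.03982558e+01,  1.79509679e+01,  8.58444782e+01, -3.06426741e-04,
        7.62604759e+01, -1.27999882e+01]), 'qd': array([-0.08980374, -0.11783492, -0.14689293, -0.00255004, -0.02020692,
       -0.12400176]), 'tau': array([ 9.34739037e-04, -4.12369752e+01, -2.59796101e+01, -1.87168594e-04,
        3.21631174e-03, -4.23666972e-05]), 'tool_pos': array([0.23659357, 0.4684189 , 0.20537341]), 'tool_rot': array([[-8.92572509e-01,  4.50903465e-01, -6.18161850e-04],
       [ 4.50903839e-01,  8.92572214e-01, -7.55332883e-04],
       [ 2.11171876e-04, -9.52920918e-04, -9.99999524e-01]]), 'contact_force': array([-0.12094456,  0.77840884,  0.49640725]), 'torque': array([ 0.00448913,  0.0029511 , -0.00665231]), 'grip_force': 0.0, 'width': 0.08524599248294427}
-0.0187
```

View pics/scene0.png

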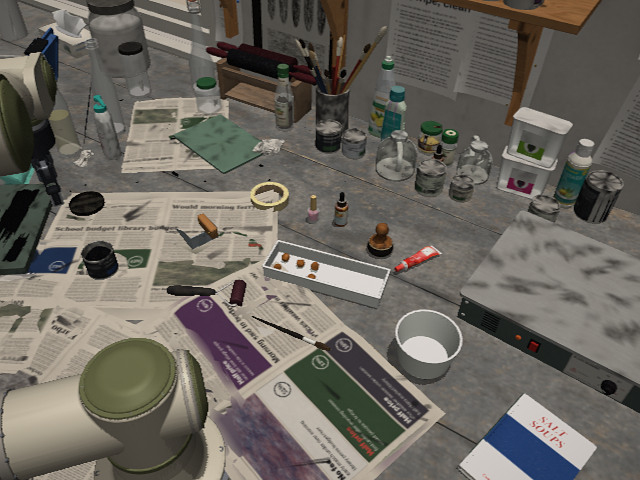

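View pics/side0.png

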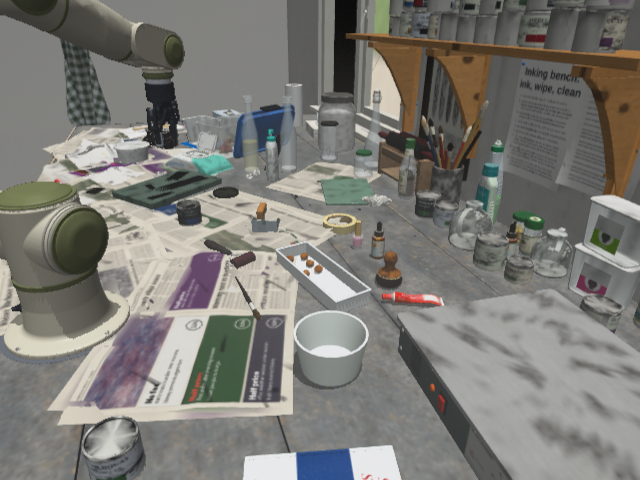

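The scene shows the scoop near (200,232), the tray at (327,272) with the lumps in its left end, the pot at (428,345), bottles at (312,209) and (341,210), and the dabber at (380,240). I'll enlarge both views.

```bash
python3 - <<'E'
import cv2
a=cv2.imread("pics/scene0.png")[190:390,165:475]
cv2.imwrite("pics/c1.png",cv2.resize(a,(775,500),interpolation=cv2.INTER_CUBIC))
a=cv2.imread("pics/side0.png")[190:390,235:435]
cv2.imwrite("pics/c2.png",cv2.resize(a,(600,600),interpolation=cv2.INTER_CUBIC))
E
```

```text
(no output)
```

View pics/c1.png

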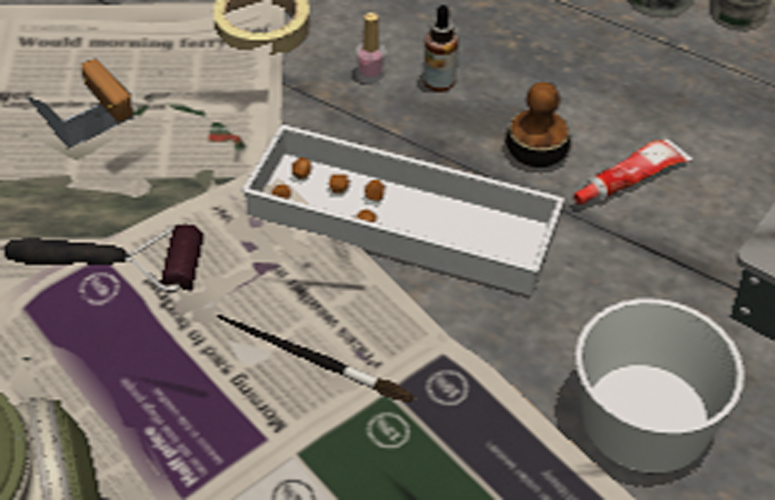

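View pics/c2.png

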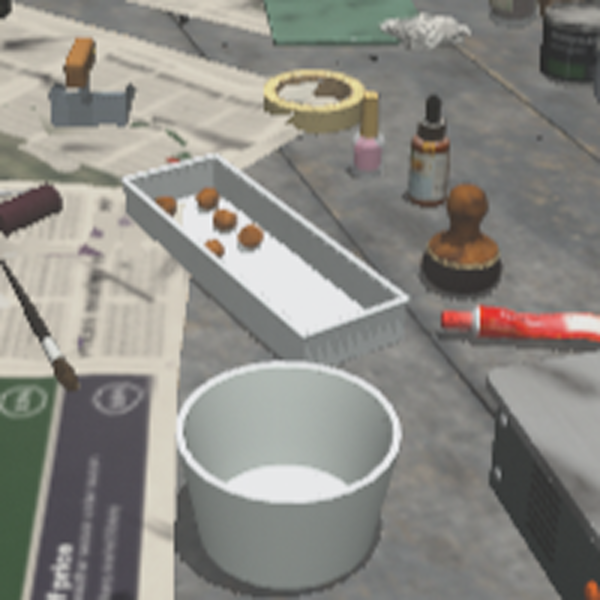

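```bash
cat > h.py <<'E'
from workcell import bot
import numpy as np, cv2
def ray(i,p,z):
    C=-i["R"].T@i["t"]; d=i["R"].T@np.linalg.inv(i["K"])@[p[0],p[1],1]
    return C+d*(z-C[2])/d[2]
def proj(i,X):
    c=i["K"]@(i["R"]@np.array(X)+i["t"]); return c[:2]/c[2]
E
python3 - <<'E'
from h import *
i=bot.camera_info("scene"); j=bot.camera_info("side")
def S(x,y,z): return np.round(ray(i,(165+x/2.5,190+y/2.5),z),3)[:2]
def D(x,y,z): return np.round(ray(j,(235+x/3,190+y/3),z),3)[:2]
print("tray",[S(*p,.0375) for p in[(283,127),(248,190),(563,199),(537,268)]])
print("tray side",[D(*p,.0375) for p in[(216,155),(124,179),(408,298),(304,336)]])
print("pot",[S(*p,.075) for p in[(577,360),(743,372),(661,299),(655,433)]],[D(*p,.075) for p in[(177,430),(401,432),(290,362),(288,505)]])
print("lumps",[S(*p,.013) for p in[(301,168),(282,191),(339,183),(374,190),(366,217)]])
print("grip",[S(*p,.096) for p in[(92,63),(121,110)]],"side",[D(*p,.096) for p in[(82,40),(78,60)]])
print("bystanders",[S(*p,0) for p in[(370,78),(440,85),(538,155)]])
E
```

```text
tray [array([0.545, 0.133]), array([0.459, 0.111]), array([ 0.608, -0.135]), array([ 0.522, -0.154])]
tray side [array([0.548, 0.131]), array([0.461, 0.112]), array([ 0.61 , -0.135]), array([ 0.522, -0.157])]
pot [array([ 0.424, -0.238]), array([ 0.485, -0.352]), array([ 0.518, -0.268]), array([ 0.395, -0.318])] [array([ 0.398, -0.275]), array([ 0.519, -0.318]), array([ 0.483, -0.233]), array([ 0.436, -0.356])]
lumps [array([0.529, 0.101]), array([0.494, 0.099]), array([0.532, 0.06 ]), array([0.542, 0.027]), array([0.509, 0.015])]
grip [array([0.468, 0.296]), array([0.433, 0.231])] side [array([0.466, 0.289]), array([0.452, 0.242])]
bystanders [array([0.686, 0.124]), array([0.716, 0.058]), array([ 0.681, -0.074])]
```

```bash
cat >> h.py <<'E'
EDG=[((-13,37,0),(77,37,0)),((-13,-37,0),(77,-37,0)),((77,-37,0),(77,37,0)),((-13,-37,0),(-13,37,0)),((-13,-37,38),(-13,37,38)),((-13,37,0),(-13,37,38)),((-13,-37,0),(-13,-37,38)),((-13,37,38),(70,37,8)),((-13,-37,38),(70,-37,8)),
((-78,10,96),(-8,10,96)),((-78,-10,96),(-8,-10,96)),((-78,-10,96),(-78,10,96)),((-8,-10,96),(-8,10,96)),((-78,-10,68),(-8,-10,68)),((-78,10,68),(-8,10,68))]
def overlay(im,i,x,y,yaw,off=(0,0),s=1):
    c,n=np.cos(np.radians(yaw)),np.sin(np.radians(yaw))
    for e in EDG:
        q=[(proj(i,[x+(c*a-n*b)/1e3,y+(n*a+c*b)/1e3,z/1e3])-off)*s for a,b,z in e]
        cv2.line(im,*[tuple(int(v) for v in k) for k in q],(0,255,0),1)
E
python3 - <<'E'
from h import *
out=[]
for n,o in(("scene",(165,200)),("side",(225,190))):
    im=cv2.imread(f"pics/{n}0.png")[o[1]:o[1]+65,o[0]:o[0]+65]; im=cv2.resize(im,(390,390),interpolation=2)
    for yaw in(-118,62):
        k=im.copy(); g=np.array([.451,.265])+.043*np.array([np.cos(np.radians(yaw)),np.sin(np.radians(yaw))])
        overlay(k,bot.camera_info(n),*g,yaw,o,6); out.append(cv2.resize(k,(300,300)))
cv2.imwrite("pics/o.png",np.vstack([np.hstack(out[:2]),np.hstack(out[2:])]))
E
```

```text
(no output)
```

View pics/o.png

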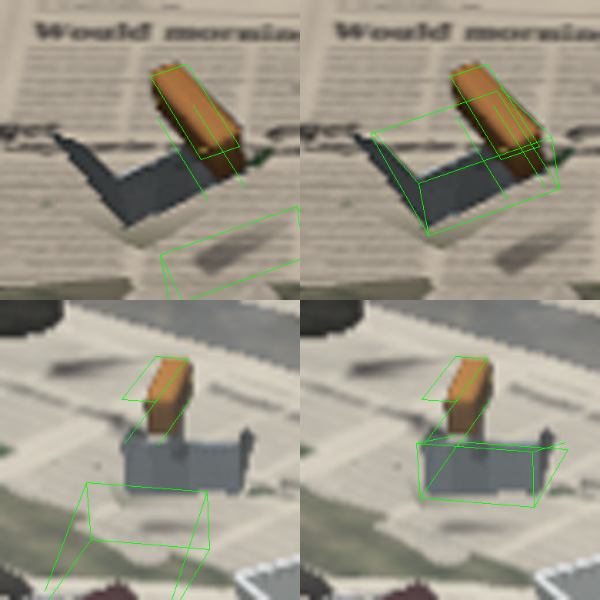

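```bash
python3 - <<'E'
from h import *
from scipy.optimize import least_squares
k=300/65
A=[("scene",(165,200),[((-8,10,96),(152,78)),((-8,-10,96),(185,64)),((-78,10,96),(199,158)),((-78,-10,96),(240,142)),((-13,37,0),(127,226)),((-13,37,38),(115,178)),((70,37,8),(57,136))]),
("side",(225,190),[((-13,37,0),(125,193)),((-13,-37,0),(242,193)),((-13,37,38),(123,143)),((-78,10,96),(147,103)),((-78,-10,96),(186,105)),((-8,-10,96),(192,60)),((-8,10,96),(163,60)),((-78,10,68),(148,130)),((-78,-10,68),(186,133))])]
I={n:bot.camera_info(n) for n in("scene","side")}
def f(p):
    c,s=np.cos(p[2]),np.sin(p[2]);r=[]
    for n,o,L in A:
        for (a,b,z),q in L:
            r+=list(proj(I[n],[p[0]+(c*a-s*b)/1e3,p[1]+(s*a+c*b)/1e3,z/1e3])-o-np.array(q)/k)
    return r
r=least_squares(f,[.47,.3,1.08],loss="soft_l1"); p=r.x
print(p[:2],np.degrees(p[2]),"grip",p[:2]-.043*np.array([np.cos(p[2]),np.sin(p[2])])); print(np.round(r.fun.reshape(-1,2),1).tolist())
E
```

```text
[0.47465092 0.30896935] 69.03250001935481 grip [0.45926387 0.26881665]
[[-0.8, -1.8], [-0.3, -2.0], [3.6, -2.7], [2.4, -2.7], [0.8, 1.1], [1.3, 0.2], [0.1, -0.5], [-0.1, 0.9], [-0.1, 1.4], [-0.4, -0.2], [-1.1, -1.4], [-2.2, -1.7], [0.2, -1.3], [-0.5, -1.5], [-0.8, 2.3], [-1.7, 1.8]]
```

The right-hand overlay fits: the lip points away from the robot at a yaw of about 67°. I'll move over the grip and check with the wrist camera.

```bash
python3 -m creep '{"offset":[[0.02,-0.018,0],[0.04,-0.036,0],[0.06,-0.054,0],[0.08,-0.072,0],[0.1,-0.09,0],[0.12,-0.108,0],[0.14,-0.126,0],[0.16,-0.144,0],[0.18,-0.162,0],[0.2,-0.18,0],[0.215,-0.195,0],[0.222,-0.2,0],[0.222,-0.2,0],[0.222,-0.2,0]],"yaw":[-0.12,-0.24,-0.36,-0.48,-0.6,-0.72,-0.84,-0.96,-1.08,-1.2,-1.32,-1.44,-1.5,-1.5],"claw":[1,1,1,1,1,1,1,1,1,1,1,1,1,1]}'; python3 - <<'E'
from h import *
i=bot.camera_info("wrist"); s=bot.get_state(); print(s["joint_positions"],s["tool_pos"],np.degrees(np.arctan2(s["tool_rot"][1,1],s["tool_rot"][0,1])))
im=bot.read_camera("wrist")[:,:,::-1].copy(); np.save("w1.npy",im); import pickle; pickle.dump(i,open("w1.p","wb"))
overlay(im,i,.4747,.309,69); cv2.imwrite("pics/w1.png",im)
E
```

```text
time_s: 1.32
tool_pos: [0.459, 0.2681, 0.2054]
tool_rot: [[0.39, 0.921, -0.001], [0.921, -0.39, -0.0], [-0.001, -0.001, -1.0]]
contact_force: [-0.5, -0.1, -0.1]
width: 0.0856
grip_force: 0.0
[1.76468174e+01 1.87994620e+01 8.46783592e+01 1.94612098e-03
 7.65685825e+01 4.05780655e+01] [0.45900822 0.26807157 0.20541493] -22.931710077128507
```

View pics/w1.png

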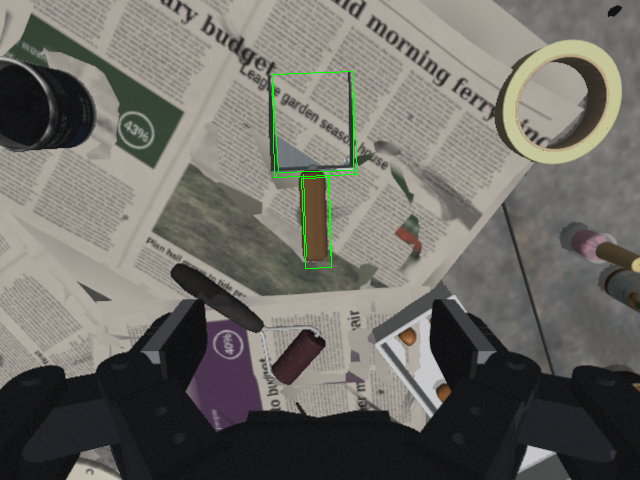

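```bash
python3 -m creep '{"offset":[[0,0.005,-0.03],[0,0.005,-0.065],[0,0.005,-0.1],[0,0.005,-0.125],[0,0.005,-0.138],[0,0.005,-0.143],[0,0.005,-0.143],[0,0.005,-0.143],[0,0.005,-0.143],[0,0.005,-0.143],[0,0.005,-0.143],[0,0.005,-0.143],[0,0.005,-0.143]],"yaw":[0.05,0.05,0.05,0.05,0.05,0.05,0.05,0.05,0.05,0.05,0.05,0.05,0.05],"claw":[1,1,1,1,1,1,0.6,0.3,0,0,0,0,0]}' 120
```

```text
time_s: 2.45
tool_pos: [0.4591, 0.2736, 0.0639]
tool_rot: [[0.34, 0.941, 0.001], [0.941, -0.34, 0.0], [0.001, 0.001, -1.0]]
contact_force: [-1.8, -1.3, 7.8]
width: 0.0154
grip_force: 117.7
```

```bash
python3 -m creep '{"offset":[[0,0,0.02],[0,0,0.05],[0.003,-0.012,0.08],[0.01,-0.04,0.1],[0.018,-0.07,0.1],[0.026,-0.1,0.1],[0.034,-0.135,0.1],[0.043,-0.17,0.1],[0.052,-0.205,0.1],[0.061,-0.24,0.1],[0.07,-0.275,0.1],[0.079,-0.31,0.1],[0.087,-0.345,0.1],[0.096,-0.38,0.1],[0.102,-0.402,0.1],[0.105,-0.414,0.1],[0.105,-0.415,0.1],[0.105,-0.415,0.1]],"yaw":[0,0,0,0.05,0.1,0.15,0.2,0.25,0.3,0.35,0.4,0.45,0.5,0.55,0.57,0.578,0.578,0.578],"claw":[0,0,0,0,0,0,0,0,0,0,0,0,0,0,0,0,0,0]}' 120; python3 - <<'E'
from h import *
t=[]
for n,b in(("scene",(250,60,420,400)),("wrist",None)):
    i=bot.camera_info(n);im=bot.read_camera(n)[:,:,::-1]; cv2.imwrite(f"pics/{n}2.png",im)
a=cv2.imread("pics/scene2.png")[170:350,240:440]; b=cv2.imread("pics/wrist2.png")
cv2.imwrite("pics/m2.png",np.hstack([cv2.resize(a,(400,360)),cv2.resize(b,(400,300))[:,:].copy() if 0 else cv2.copyMakeBorder(cv2.resize(b,(400,300)),0,60,0,0,0)]))
E
```

```text
time_s: 3.95
tool_pos: [0.5635, -0.1409, 0.1625]
tool_rot: [[-0.228, 0.974, -0.001], [0.974, 0.228, 0.001], [0.001, -0.001, -1.0]]
contact_force: [-0.7, 0.3, -2.7]
width: 0.0154
grip_force: 118.5
```

View pics/m2.png

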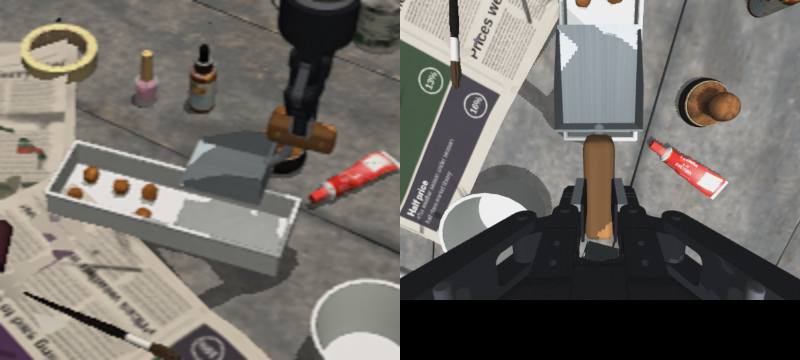

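The scoop hangs level and sits centred over the empty half of the tray, with the tray and lip centres agreeing near wrist column 322. The lumps are ahead of the lip, so I'll lower it.

```bash
python3 -m creep '{"offset":[[0,0,-0.02],[0,0,-0.045],[0,0,-0.07],[0,0,-0.085],[0,0,-0.092],[0,0,-0.096],[0,0,-0.096],[0,0,-0.096]],"yaw":[0,0,0,0,0,0,0,0],"claw":[0,0,0,0,0,0,0,0]}' 120
```

```text
time_s: 4.72
tool_pos: [0.5643, -0.1411, 0.0679]
tool_rot: [[-0.229, 0.973, 0.002], [0.973, 0.229, -0.001], [-0.001, 0.001, -1.0]]
contact_force: [-0.1, -1.2, -2.7]
width: 0.0158
grip_force: 118.7
```

```bash
python3 -m creep '{"offset":[[0,0,-0.0015],[-0.001,0.004,-0.0015],[-0.003,0.015,-0.0015],[-0.007,0.03,-0.0015],[-0.0105,0.045,-0.0015],[-0.014,0.06,-0.0015],[-0.0175,0.075,-0.0015],[-0.021,0.09,-0.0015],[-0.0245,0.105,-0.0015],[-0.0275,0.118,-0.0015],[-0.03,0.128,-0.0015],[-0.0315,0.135,-0.0015],[-0.0325,0.139,-0.0015],[-0.0325,0.139,-0.0015]],"yaw":[0,0,0,0,0,0,0,0,0,0,0,0,0,0],"claw":[0,0,0,0,0,0,0,0,0,0,0,0,0,0]}' 120; python3 - <<'E'
from h import *
for n in("scene","side","wrist"): cv2.imwrite(f"pics/{n}3.png",bot.read_camera(n)[:,:,::-1])
a=cv2.imread("pics/scene3.png")[190:310,240:400]; b=cv2.imread("pics/wrist3.png")[0:300,120:520];
cv2.imwrite("pics/m3.png",np.hstack([cv2.resize(a,(400,300)),b]))
E
```

```text
time_s: 5.88
tool_pos: [0.5321, -0.0016, 0.0669]
tool_rot: [[-0.23, 0.973, 0.004], [0.973, 0.23, -0.001], [-0.001, 0.003, -1.0]]
contact_force: [0.6, 0.0, 4.3]
width: 0.0156
grip_force: 119.5
```

View pics/m3.png

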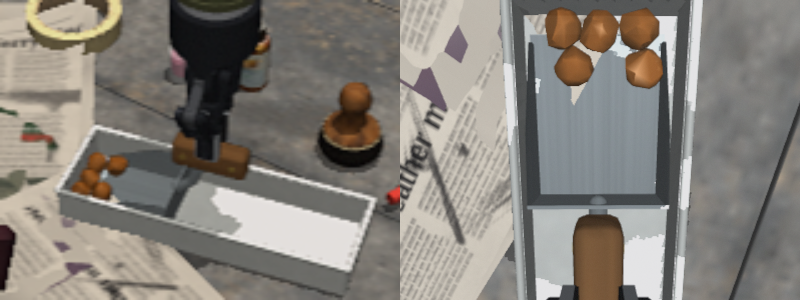

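All five lumps are on the scoop or against the end wall, with the lip about 5 mm short of it. I'll close the gap.

```bash
python3 -m creep '{"offset":[[-0.0005,0.002,0],[-0.0008,0.0035,0],[-0.0008,0.0035,0],[-0.0008,0.0035,0]],"yaw":[0,0,0,0],"claw":[0,0,0,0]}' 120;  python3 -m creep '{"offset":[[-0.0003,0.0015,0],[-0.0005,0.002,0],[-0.0005,0.002,0]],"yaw":[0,0,0],"claw":[0,0,0]}' 120
```

```text
time_s: 6.37
tool_pos: [0.5316, 0.0011, 0.067]
tool_rot: [[-0.229, 0.973, 0.004], [0.973, 0.229, -0.001], [-0.002, 0.004, -1.0]]
contact_force: [0.4, -1.0, 5.3]
width: 0.0156
grip_force: 119.7
time_s: 6.62
tool_pos: [0.5312, 0.0029, 0.067]
tool_rot: [[-0.229, 0.973, 0.004], [0.973, 0.229, -0.001], [-0.002, 0.004, -1.0]]
contact_force: [-0.0, -2.0, 6.1]
width: 0.0155
grip_force: 119.7
```

```bash
python3 -m creep '{"offset":[[0.0003,-0.001,0],[0.0005,-0.002,0],[0.0005,-0.002,0.003],[0.0005,-0.002,0.008],[0.0005,-0.002,0.014],[0.0005,-0.002,0.02],[0.0005,-0.002,0.026],[0.0005,-0.002,0.032],[0.0005,-0.002,0.037],[0.0005,-0.002,0.041],[0.0005,-0.002,0.044],[0.0005,-0.002,0.044]],"yaw":[0,0,0,0,0,0,0,0,0,0,0,0],"claw":[0,0,0,0,0,0,0,0,0,0,0,0]}' 120; python3 - <<'E'
from h import *
cv2.imwrite("pics/wrist4.png",bot.read_camera("wrist")[:,:,::-1]);im=cv2.imread("pics/wrist4.png")
h=cv2.cvtColor(im,cv2.COLOR_BGR2HSV); m=cv2.inRange(h,(5,120,60),(22,255,255))
n,_,st,c=cv2.connectedComponentsWithStats(m)
print([(st[k].tolist(),c[k].round().tolist()) for k in range(1,n) if st[k][4]>100])
i=bot.camera_info("wrist"); s=bot.get_state(); R=s["tool_rot"]; 
# scoop points: grip point at tcp z +.0187
for a in[(77,37,0),(77,-37,0),(-13,37,0),(-13,-37,0)]:
    g=s["tool_pos"]+np.array([0,0,.0187]); ux=np.array([R[0,0],R[1,0],0]); uy=np.array([-ux[1],ux[0],0])
    print(a,proj(i,g+ux*(a[0]+43)/1e3+uy*a[1]/1e3+np.array([0,0,(a[2]-82)/1e3])).round())
E
```

```text
time_s: 7.62
tool_pos: [0.5307, 0.001, 0.1099]
tool_rot: [[-0.229, 0.973, 0.001], [0.973, 0.229, -0.0], [-0.0, 0.001, -1.0]]
contact_force: [-0.7, -0.8, -2.9]
width: 0.0156
grip_force: 118.5
[([273, 0, 100, 93, 4265], [319.0, 39.0]), ([328, 53, 38, 37, 1085], [347.0, 72.0]), ([617, 197, 23, 48, 247], [628.0, 229.0]), ([293, 219, 50, 164, 6819], [318.0, 299.0]), ([471, 335, 64, 42, 1561], [507.0, 352.0])]
(77, 37, 0) [251.  35.]
(77, -37, 0) [384.  36.]
(-13, 37, 0) [258. 196.]
(-13, -37, 0) [377. 196.]
```

```bash
python3 -m creep '{"offset":[[-0.009,0.04,0.002],[-0.0185,0.079,0.006],[-0.026,0.112,0.012],[-0.033,0.14,0.018],[-0.038,0.163,0.024],[-0.042,0.181,0.03],[-0.045,0.194,0.036],[-0.047,0.202,0.04],[-0.048,0.206,0.042],[-0.048,0.207,0.042],[-0.048,0.207,0.042]],"yaw":[0,0,0,0,0,0,0,0,0,0,0],"claw":[0,0,0,0,0,0,0,0,0,0,0]}' 120; python3 - <<'E'
from h import *
cv2.imwrite("pics/wrist5.png",bot.read_camera("wrist")[:,:,::-1]);cv2.imwrite("pics/scene5.png",bot.read_camera("scene")[:,:,::-1])
a=cv2.imread("pics/wrist4.png")[0:300,120:520];b=cv2.imread("pics/wrist5.png")[0:300,120:520];c=cv2.imread("pics/scene5.png")[170:320,200:400]
cv2.imwrite("pics/m5.png",np.vstack([np.hstack([a,b]),np.hstack([cv2.resize(c,(400,300)),0*a])]))
E
```

```text
time_s: 8.58
tool_pos: [0.4825, 0.2077, 0.1509]
tool_rot: [[-0.229, 0.973, -0.0], [0.973, 0.229, -0.0], [-0.0, -0.001, -1.0]]
contact_force: [-0.5, -0.5, -2.6]
width: 0.0157
grip_force: 118.6
```

View pics/m5.png

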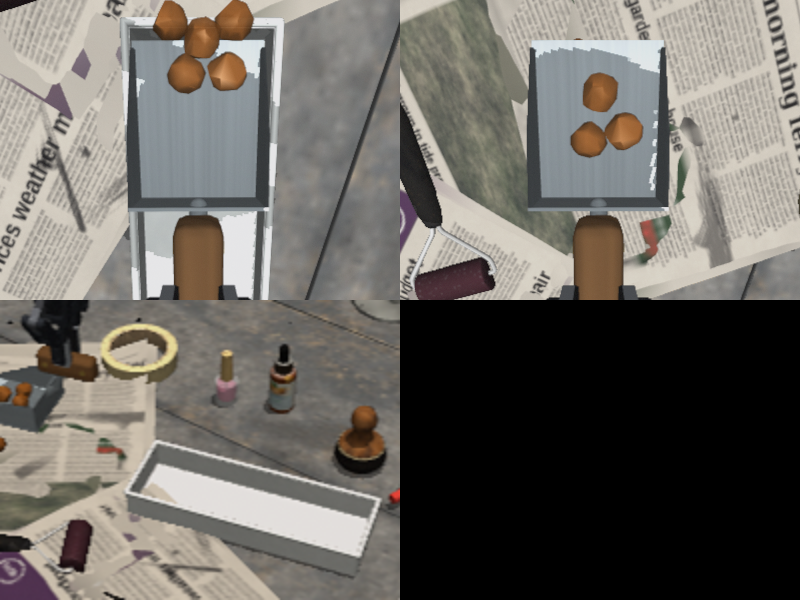

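Three lumps sit deep in the scoop, but two that were riding on the rim went over the front and onto the worktop. I'll locate those before going on.

```bash
cat >> h.py <<'E'
def blobs(n,amin=8,ref=None):
    i=bot.camera_info(n); im=bot.read_camera(n)[:,:,::-1]
    hs=cv2.cvtColor(im,cv2.COLOR_BGR2HSV); m=cv2.inRange(hs,(5,130,60),(20,255,255))
    if ref is not None:
        r=cv2.imread(ref); m&=(np.abs(r.astype(int)-im).max(2)>25).astype(np.uint8)*255
    k,_,st,c=cv2.connectedComponentsWithStats(m)
    return im,[(c[j].round(1).tolist(),int(st[j][4]),ray(i,c[j],.01)[:2].round(3).tolist()) for j in range(1,k) if st[j][4]>=amin]
E
python3 - <<'E'
from h import *
for n in("scene","side"):
    im,b=blobs(n,8,f"pics/{n}0.png"); cv2.imwrite(f"pics/{n}6.png",im)
    print(n,*b,sep="\n")
E
```

```text
scene
([233.9, 201.2], 222, [0.627, 0.336])
([210.7, 216.7], 71, [0.545, 0.347])
([201.1, 216.3], 41, [0.533, 0.369])
([194.1, 242.7], 81, [0.449, 0.318])
side
([252.9, 227.2], 18, [0.442, 0.325])
([259.3, 227.6], 15, [0.459, 0.317])
```

Both fallen lumps lie together at about (0.45, 0.32), in line with the tray's outer end wall, which can serve as a backstop later. First I'll carry the three lumps to the pot.

```bash
python3 -m creep '{"offset":[[0,-0.004,0.004],[0,-0.012,0.01],[0,-0.024,0.018],[0,-0.04,0.026],[-0.001,-0.06,0.034],[-0.001,-0.084,0.042],[-0.001,-0.111,0.05],[-0.002,-0.139,0.057],[-0.002,-0.167,0.062],[-0.003,-0.195,0.065],[-0.003,-0.223,0.066],[-0.004,-0.251,0.066],[-0.004,-0.279,0.066],[-0.005,-0.307,0.066],[-0.005,-0.335,0.066],[-0.006,-0.363,0.066],[-0.006,-0.391,0.066],[-0.007,-0.419,0.066],[-0.007,-0.447,0.066],[-0.008,-0.475,0.066]],"yaw":[0,0,0,0,0,0,0,0,0,0,0,0,0,0,0,0,0,0,0,0],"claw":[0,0,0,0,0,0,0,0,0,0,0,0,0,0,0,0,0,0,0,0]}' 120; python3 -m creep '{"offset":[[0,-0.024,0],[0,-0.044,0],[0,-0.06,0],[0,-0.073,0],[0,-0.083,0],[0,-0.091,0],[0,-0.096,0],[0,-0.1,0],[0,-0.101,0],[0,-0.101,0]],"yaw":[0,0,0,0,0,0,0,0,0,0],"claw":[0,0,0,0,0,0,0,0,0,0]}' 120; python3 - <<'E'
from h import *
im,b=blobs("wrist",200); print(*b,sep="\n"); cv2.imwrite("pics/wrist7.png",im)
E
```

```text
time_s: 10.45
tool_pos: [0.4736, -0.2693, 0.2183]
tool_rot: [[-0.228, 0.974, 0.001], [0.974, 0.228, -0.001], [-0.001, 0.001, -1.0]]
contact_force: [0.1, 0.6, -2.7]
width: 0.0152
grip_force: 118.6
time_s: 11.28
tool_pos: [0.4745, -0.3677, 0.2174]
tool_rot: [[-0.229, 0.973, 0.0], [0.973, 0.229, 0.0], [0.0, 0.0, -1.0]]
contact_force: [-0.8, -0.3, -2.8]
width: 0.0154
grip_force: 118.6
([319.8, 114.4], 2952, [0.457, -0.285])
([327.4, 267.5], 787, [0.501, -0.434])
([304.0, 275.8], 203, [0.479, -0.449])
([316.5, 353.3], 1741, [0.513, -0.538])
```

```bash
python3 -m creep '{"offset":[[0,0,0],[0,0,0],[0,0,0]],"yaw":[0,0,0],"claw":[0,0,0]}' 45; cat > w.py <<'E'
from h import *
import sys
im,b=blobs("wrist",150); print(*b,sep="\n"); cv2.imwrite(f"pics/{sys.argv[1]}.png",im)
E
python3 w.py wr8;  python3 -m creep '{"offset":[[0,0,0],[0,0,0],[0,0,0]],"yaw":[0,0,0],"claw":[0,0,0]}' 20; python3 w.py wr9
```

```text
time_s: 11.58
tool_pos: [0.4746, -0.3676, 0.2174]
tool_rot: [[-0.229, 0.973, 0.0], [0.973, 0.229, -0.0], [-0.0, 0.0, -1.0]]
contact_force: [0.1, -0.5, -3.1]
width: 0.0157
grip_force: 118.6
([319.3, 113.8], 2949, [0.457, -0.285])
([322.5, 262.2], 764, [0.494, -0.429])
([314.9, 342.2], 2031, [0.508, -0.524])
time_s: 11.88
tool_pos: [0.4745, -0.3679, 0.2173]
tool_rot: [[-0.229, 0.973, 0.0], [0.973, 0.229, -0.0], [-0.0, -0.0, -1.0]]
contact_force: [-0.1, 0.2, -2.9]
width: 0.0159
grip_force: 118.6
([593.1, 29.3], 150, [0.679, -0.159])
([319.0, 113.3], 2957, [0.456, -0.285])
([307.0, 238.4], 159, [0.472, -0.408])
([326.5, 269.6], 820, [0.5, -0.437])
([302.9, 273.9], 179, [0.477, -0.447])
([316.0, 353.4], 1687, [0.513, -0.538])
```

```bash
python3 -m creep '{"offset":[[0,0,0],[0,0,0]],"yaw":[0,0],"claw":[0.1,0.1]}' 30; python3 w.py wr10
```

```text
time_s: 12.1
tool_pos: [0.4745, -0.3679, 0.2173]
tool_rot: [[-0.229, 0.973, 0.0], [0.973, 0.229, -0.0], [-0.0, 0.0, -1.0]]
contact_force: [-0.1, -0.5, -2.2]
width: 0.0159
grip_force: 118.6
([593.5, 29.7], 150, [0.68, -0.159])
([318.9, 112.8], 2972, [0.456, -0.284])
([318.2, 320.6], 2868, [0.505, -0.497])
```

```bash
python3 -m creep '{"offset":[[0,0,0]],"yaw":[0],"claw":[0.16]}' 20; python3 -m creep '{"offset":[[0,0,0]],"yaw":[0],"claw":[0.18]}' 20|tail -2;python3 -m creep '{"offset":[[0,0,0]],"yaw":[0],"claw":[0.19]}' 20|tail -2; python3 w.py wr11
```

```text
time_s: 12.23
tool_pos: [0.4744, -0.3679, 0.2173]
tool_rot: [[-0.229, 0.973, -0.0], [0.973, 0.229, 0.0], [0.0, -0.0, -1.0]]
contact_force: [-0.3, -0.5, -2.9]
width: 0.0156
grip_force: 118.6
width: 0.0161
grip_force: 110.8
width: 0.0169
grip_force: 91.0
([318.7, 112.4], 2963, [0.456, -0.284])
([325.5, 262.3], 789, [0.497, -0.429])
([316.0, 344.0], 2114, [0.51, -0.526])
```

```bash
for c in 0.20; do :; done; python3 -m creep '{"offset":[[0,0,0]],"yaw":[0],"claw":[0.2]}' 20|tail -2; python3 -m creep '{"offset":[[0,0,0]],"yaw":[0],"claw":[0.21]}' 20|tail -2; python3 -m creep '{"offset":[[0,0,0]],"yaw":[0],"claw":[0.215]}' 20|tail -2;  python3 w.py wr12
```

```text
width: 0.0174
grip_force: 70.9
width: 0.0181
grip_force: 50.5
width: 0.0186
grip_force: 40.1
([318.7, 112.3], 2979, [0.456, -0.284])
([327.3, 269.7], 844, [0.501, -0.437])
([305.5, 275.5], 241, [0.48, -0.448])
([316.0, 354.7], 1681, [0.513, -0.54])
```

```bash
python3 -m creep '{"offset":[[0,0,0]],"yaw":[0],"claw":[0.22]}' 20|tail -2; python3 -m creep '{"offset":[[0,0,0]],"yaw":[0],"claw":[0.225]}' 20|tail -2; python3 w.py wr12;  python3 -m creep '{"offset":[[0,0,0],[0,0,0]],"yaw":[0,0],"claw":[0.2275,0.2275]}' 20|tail -2;  python3 w.py wr13
```

```text
width: 0.0191
grip_force: 29.7
width: 0.0192
grip_force: 19.2
([593.5, 29.8], 151, [0.68, -0.159])
([319.4, 114.8], 2853, [0.457, -0.286])
([315.7, 241.9], 353, [0.482, -0.409])
([309.1, 273.8], 367, [0.483, -0.446])
([333.3, 285.4], 292, [0.512, -0.453])
([307.3, 330.3], 444, [0.496, -0.512])
([318.6, 369.6], 1050, [0.52, -0.558])
width: 0.0191
grip_force: 12.9
([593.6, 30.2], 154, [0.68, -0.159])
([319.4, 165.4], 1781, [0.468, -0.332])
([306.1, 272.5], 279, [0.48, -0.445])
([318.2, 352.1], 2615, [0.515, -0.536])
```

```bash
python3 -m creep '{"offset":[[0,0,0],[0,0,0]],"yaw":[0,0],"claw":[0.2275,0.2275]}' 20;  python3 w.py wr14; python3 - <<'E'
from h import *
for n in("scene","side"):
    im,b=blobs(n,8,f"pics/{n}0.png"); cv2.imwrite(f"pics/{n}14.png",im); print(n,*b,sep="\n")
    i=bot.camera_info(n); print("pot c",proj(i,[.457,-.295,.015]),"rim",proj(i,[.457,-.295,.075]))
E
```

```text
time_s: 13.35
tool_pos: [0.4745, -0.368, 0.2173]
tool_rot: [[-0.229, 0.973, 0.0], [0.973, 0.229, -0.0], [-0.0, 0.0, -1.0]]
contact_force: [0.0, 0.1, -2.2]
width: 0.0195
grip_force: 11.0
([593.2, 29.5], 154, [0.68, -0.159])
([303.6, 147.5], 295, [0.449, -0.319])
([330.5, 168.7], 294, [0.479, -0.333])
([310.0, 184.1], 292, [0.463, -0.352])
([316.4, 319.6], 1067, [0.503, -0.497])
([317.5, 394.2], 937, [0.527, -0.591])
scene
([200.4, 241.6], 14, [0.46, 0.308])
([494.1, 292.7], 364, [0.698, -0.356])
([442.2, 346.6], 58, [0.496, -0.317])
([434.8, 359.3], 18, [0.459, -0.317])
pot c [424.8775306  353.47390476] rim [429.27235568 335.52236222]
side
([253.0, 227.1], 15, [0.442, 0.326])
([259.1, 227.5], 14, [0.459, 0.318])
([376.1, 267.6], 166, [0.684, -0.008])
([333.0, 353.6], 12, [0.471, -0.275])
pot c [329.64551274 360.27173421] rim [330.19510485 333.23375383]
```

The three lumps are in the pot (pixels inside its floor area) and the scoop hangs tilted. I'll grip firmly and swing over to the far side of the fallen lumps, checking the free space there first.

```bash
python3 - <<'E'
from h import *
i=bot.camera_info("scene")
for p in[(100,275),(86,210),(165,255),(215,165),(60,240),(180,290)]: print(p,ray(i,p,0).round(3))
for X in[(.423,.52,0),(.44,.4,0)]: print(X,proj(i,X))
E
python3 -m creep '{"offset":[[0,0,0],[0,0,0],[0,0,0.01],[0,0,0.03],[-0.005,0.03,0.04],[-0.01,0.06,0.04],[-0.013,0.1,0.04],[-0.015,0.14,0.04],[-0.017,0.18,0.04],[-0.02,0.22,0.04],[-0.022,0.26,0.04],[-0.024,0.3,0.04],[-0.026,0.34,0.04],[-0.028,0.38,0.04],[-0.03,0.42,0.04],[-0.032,0.46,0.04],[-0.034,0.5,0.04],[-0.036,0.54,0.04],[-0.038,0.58,0.04],[-0.04,0.62,0.04]],"yaw":[0,0,0,0,0.1,0.22,0.34,0.46,0.58,0.7,0.82,0.94,1.06,1.18,1.3,1.42,1.54,1.66,1.78,1.9],"claw":[0,0,0,0,0,0,0,0,0,0,0,0,0,0,0,0,0,0,0,0]}' 120
```

```text
(100, 275) [0.254 0.435 0.   ]
(86, 210) [0.394 0.644 0.   ]
(165, 255) [ 0.385  0.356 -0.   ]
(215, 165) [ 0.734  0.492 -0.   ]
(60, 240) [0.282 0.607 0.   ]
(180, 290) [0.321 0.249 0.   ]
(0.423, 0.52, 0) [127.90588953 221.27799511]
(0.44, 0.4, 0) [167.253564   235.12524502]
time_s: 15.17
tool_pos: [0.434, 0.2542, 0.2584]
tool_rot: [[-0.844, -0.537, 0.001], [-0.537, 0.844, 0.0], [-0.001, -0.001, -1.0]]
contact_force: [1.6, -0.4, -1.8]
width: 0.0143
grip_force: 118.0
```

```bash
python3 -m creep '{"offset":[[0,0.03,0],[0,0.06,0],[0,0.085,0],[0,0.11,0],[0,0.13,0],[0,0.145,-0.01],[0,0.155,-0.03],[0,0.16,-0.05],[0,0.16,-0.07],[0,0.16,-0.09],[0,0.16,-0.105],[0,0.16,-0.115],[0,0.16,-0.115]],"yaw":[0.12,0.24,0.36,0.48,0.6,0.72,0.84,0.96,1.08,1.143,1.143,1.143,1.143],"claw":[0,0,0,0,0,0,0,0,0,0,0,0,0]}' 120; python3 - <<'E'
from h import *
for n in("wrist","side","scene"): cv2.imwrite(f"pics/{n}15.png",bot.read_camera(n)[:,:,::-1])
i=bot.camera_info("side"); print(proj(i,[.434,.415,.16]),bot.get_state()["joint_positions"])
a=cv2.imread("pics/wrist15.png")[0:300,120:520];b=cv2.imread("pics/side15.png")[130:280,180:380]; c=cv2.imread("pics/scene15.png")[130:330,100:366];d=cv2.imread("pics/wr14.png")[0:300,120:520]
cv2.imwrite("pics/m15.png",np.vstack([np.hstack([a,cv2.resize(b,(400,300))]),np.hstack([cv2.resize(c,(400,300)),d])]))
E
```

```text
time_s: 16.25
tool_pos: [0.4339, 0.4117, 0.1409]
tool_rot: [[0.132, -0.991, -0.002], [-0.991, -0.132, -0.002], [0.001, 0.003, -1.0]]
contact_force: [0.3, 0.0, -3.4]
width: 0.0142
grip_force: 117.9
[241.34545401 169.450016  ] [ 3.22876598e+01  3.00853088e+01  7.73859576e+01  4.71656781e-04
  7.24043369e+01 -1.55282942e+02]
```

View pics/m15.png

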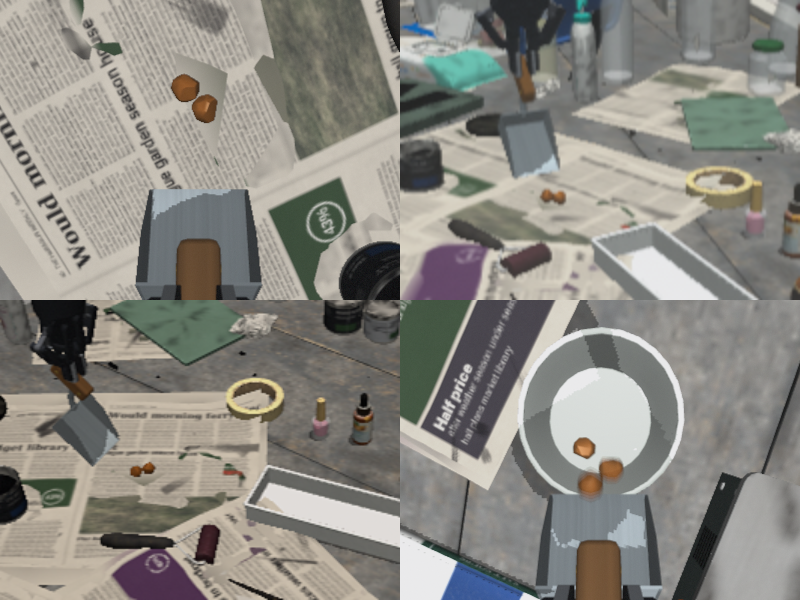

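Lower right confirms the lumps falling into the pot. In the other panels the scoop is tilted about 48° and the two stray lumps lie ahead of its lip. To level it, I'll swing the loosely held scoop about its lip on the worktop. I then need to regrip it turned by 180°, because joint 6 would otherwise hit its limit when pushing at the tray's end wall.

```bash
python3 -m creep '{"offset":[[0,0,0],[0,0,0],[0,0,-0.006],[0,0,-0.012],[0,0,-0.0165],[-0.002,0.017,-0.0205],[-0.0045,0.034,-0.0265],[-0.007,0.052,-0.035],[-0.009,0.068,-0.0465],[-0.011,0.082,-0.058],[-0.012,0.09,-0.0675],[-0.013,0.099,-0.0775],[-0.013,0.099,-0.0785],[-0.013,0.099,-0.0785]],"yaw":[0,0,0,0,0,0,0,0,0,0,0,0,0,0],"claw":[0.22,0.225,0.225,0.225,0.225,0.225,0.225,0.225,0.225,0.225,0.225,0.225,0.225,0.225]}' 20; python3 - <<'E'
from h import *
i=bot.camera_info("wrist"); s=bot.get_state(); R=s["tool_rot"]
im=bot.read_camera("wrist")[:,:,::-1].copy(); cv2.imwrite("pics/w16.png",im)
for a in[(77,37,0),(77,-37,0),(-13,37,38),(-13,-37,38),(-8,0,96)]:
    g=s["tool_pos"]+np.array([0,0,.0187]); ux=np.array([R[0,0],R[1,0],0]); uy=np.array([-ux[1],ux[0],0])
    print(a,proj(i,g+ux*(a[0]+43)/1e3+uy*a[1]/1e3+np.array([0,0,(a[2]-82)/1e3])).round())
# dark scoop lip row: print column profile
print(im[20:220:6,318].tolist()); print(im[20:220:6,290].tolist())
E
python3 w.py w17
```

```text
time_s: 17.57
tool_pos: [0.4213, 0.5115, 0.0633]
tool_rot: [[0.132, -0.991, -0.0], [-0.991, -0.132, 0.0], [-0.0, 0.0, -1.0]]
contact_force: [-1.4, 0.5, 0.8]
width: 0.0193
grip_force: 19.0
(77, 37, 0) [253.  38.]
(77, -37, 0) [385.  38.]
(-13, 37, 38) [249. 211.]
(-13, -37, 38) [389. 211.]
(-8, 0, 96) [319. 229.]
[[147, 155, 161], [147, 155, 160], [161, 170, 176], [155, 163, 169], [138, 146, 150], [162, 172, 178], [167, 177, 183], [171, 182, 187], [168, 178, 184], [170, 180, 186], [170, 181, 186], [157, 167, 173], [167, 177, 184], [172, 182, 188], [169, 180, 186], [170, 181, 186], [170, 181, 186], [170, 180, 186], [172, 182, 187], [125, 132, 135], [126, 134, 138], [89, 92, 94], [114, 119, 121], [171, 182, 188], [171, 182, 187], [132, 139, 144], [169, 180, 186], [169, 180, 185], [169, 179, 185], [169, 180, 185], [150, 145, 135], [104, 102, 95], [109, 106, 99], [87, 86, 85]]
[[95, 98, 102], [88, 90, 94], [84, 87, 90], [96, 99, 103], [121, 127, 131], [106, 110, 114], [134, 141, 145], [166, 177, 182], [38, 38, 39], [61, 63, 64], [43, 42, 42], [72, 74, 76], [76, 77, 81], [51, 51, 53], [91, 95, 98], [69, 70, 71], [124, 132, 136], [130, 137, 142], [135, 143, 148], [142, 150, 154], [142, 150, 155], [154, 163, 168], [148, 157, 162], [132, 140, 144], [153, 163, 168], [150, 158, 164], [148, 156, 161], [168, 177, 184], [134, 141, 145], [143, 152, 157], [71, 69, 65], [65, 63, 59], [155, 163, 168], [162, 172, 178]]
([316.9, 310.1], 3415, [0.417, 0.553])
```

```bash
cat > asc.py <<'E'
import cv2,sys,numpy as np
f,x0,y0,x1,y1,nx,ny=sys.argv[1],*map(int,sys.argv[2:])
im=cv2.resize(cv2.imread(f)[y0:y1,x0:x1],(nx,ny),interpolation=cv2.INTER_AREA)
h=cv2.cvtColor(im,cv2.COLOR_BGR2HSV)
for r in range(ny):
    print("%3d "%(y0+r*(y1-y0)/ny)+"".join("O" if 4<p[0]<21 and p[1]>110 and p[2]>50 else "b" if 95<p[0]<125 and p[1]>25 and p[2]<190 else " .:-=+*#"[::-1][p[2]//32] for p in h[r]))
E
python3 asc.py pics/wrist15.png 200 160 440 330 60 17; python3 asc.py pics/w16.png 200 100 440 340 60 24; python3 asc.py pics/wrist5.png 200 20 440 340 60 24
```

```text
160 ::::::::...:::::..:=--..::::::::::-:::::::::::::::::::......
170 ::::..::::::::::::..-=-:.::::::::::::::::::::::::...........
180 ..:::::::::::::::::..--=-::::::::::::::::::::.....:::.....:-
190 :::::::::::::::::+-:b::::::::-----b--==b=+:..........:--=+++
200 ::::::::::::::::=*::::b--===b=========b==++....::-==++++++==
210 ::::::::::::::::++b--=========b==========+*:...-+++++++++-+=
220 :::::::::::::::=*+b=b==================b=+*+::::-+++++++==++
230 .::::::::::::::+*+b=b================b====**-::::-+++++++===
240 -:.:::::::::..:**========OOOOOOOOO+=======*b=::::::+++++++++
250 --:.::::......-**=b==b==+OOOOOOOOOO==b====+*+:::::::=+++++++
260 =:............=**=b=====OOOOOOOOOOO=======+b+::::::::=+++++=
270 ....:::.......+*+=b=====OOOOOOOOOOO+==bb==+**-::::::::=++++:
280 :::.........::+=b====+++*OOOOOOOOO*+++======+-:::::::::=++=:
290 .......:::::::-==+bb+++*#OOOOOOOOO#*++++++=+-::::::::::.-++=
300 .:::....:::::::-bbb*+++*#OOOOOOOOO##+++*bb#+:::::::....::-++
310 ...::....::::::*bbb*+++##OOOOOOOOO##*+++*bb*-:....:::::::::+
320 .....::....:::+#b#**+++##OOOOOOOOO##*+++*b#b*:::::::::::
[... 2424 characters left out ...]
+++++b==+=+=++=+====b=+++++++++++++**::=-...:--=--
206 ..::--=====+===========---==+==+=-:::::::::---::.......:--==
220 .......::--============++OOOOOOOOO+:...:-:O==-=-:::....:--==
233 .............::--=====++OOOOOOOOOOO=:.:.:-OO=-:::::..:---===
246 -:::::.............::--=OOOOOOOOOOO=:::--==-:.::.........-==
260 **-:::.::..............-OOOOOOOOOOO=::::-:...............:::
273 +**=::.:.:...::--....::=OOOOOOOOOOO=..................:::::-
286 ---:::::.....:::.::-=++**OOOOOOOOOO*+++---::::::------------
300 :..:..........:+*bb++++#*OOOOOOOOO+#*+++b#b*----===---------
313 .......-=-:..:+bbb*+++*#*OOOOOOOOO+#*++++bbb*=-======------=
326 -::--:..::.=+*bbbbbb*=+**OOOOOOOOO*#*=+bbbbbbb*+=---=--===++
```

```bash
python3 - <<'E'
from h import *
im=bot.read_camera("side")[:,:,::-1]; cv2.imwrite("pics/side18.png",im); i=bot.camera_info("side"); print(proj(i,[.4213,.5115,.082]))
E
python3 asc.py pics/side15.png 220 140 300 220 80 40; python3 asc.py pics/side18.png 200 140 290 220 90 40
```

```text
[233.77081629 184.66681574]
140 ****b++====+**b*bb**b*******+---=*b*****bbbbbbb=========****+===bbbbb----=======
142 =***b*+=====+bb*b*bbbb****bb+--=**bb**bbbbbbbb-::...:::-+***+==bbbb-----========
144 ==+**b*+=====b***bbbbb+*b*b**+=******bbbbbbbbb-:::..:::-=***+=bbb--------=======
146 ====*****+==-***bb*bbbb********b*****+bbbbbbbb-:::::::--=+**+=-----------=======
148 =====**b**+=-******bbbb*****b**b****+=bbbbbbbb=--::::-===+**+=-----------=======
150 =====++*b*****b*b**bbbb+***********+==bbbbbbb===---::-===+**+=-----------=======
152 ==-=====+********b*bbbbb***b**++================----:-===+*+==-----------=======
154 .:::::::::-=-b*****+bbbb**+**+------===+========------====+===-----------=======
156 ...:::::::::-=****+=+bb***=+*=------===-========-==---====+===-----------=======
158 .....::---====+***==+O=***=+*+-------===========-------=======-----------=======
160 :...::::-=====+***+=+OO***++*+------======-=====------========-----------=======
162 :::::::::--===+*b*+=+OO+**+=*+-------=====----================-----------=======
164 ::::::::::--===+**+=+OOO**+=+=-------===========
[... 5427 characters left out ...]
...............................:---
206 =......::::::::::::::::::..:+++=====b=============++++-...................................
208 +::::......::::::........::-++++============------=+++=-..............:-:::...............
210 +..:::.....................:+++++======:::::.......:=++=-..............::::::::::.........
212 *=:::......................::+++=::::::::::::........:=+=-...................:::::-::::...
214 *+===--::.........::...:::..::=++=:......:::::------:..:==:.........................:.::::
216 *+:----===--:::::...::::::::::::=+=:............:-==---::-=:............................::
218 *=.....::=+======--::::.....:....:==............:::------::::.................::..........
```

The text rendering shows the cheeks and back wall where a level scoop puts them. Now I'll release, turn by 180° and regrip.

```bash
python3 -m creep '{"offset":[[0,0,0],[0,0,0],[0,0,0],[0,0,0.01],[0,0,0.035],[0,0,0.06],[0,0,0.06],[0,0,0.06],[0,0,0.06],[0,0,0.06],[0,0,0.06],[0,0,0.06],[0,0,0.06],[0,0,0.06],[0,0,0.06],[0,0,0.06],[0,0,0.06],[0,0,0.06],[0,0,0.06],[0,0,0.06]],"yaw":[0,0,0,0,0,0,-0.12,-0.24,-0.36,-0.48,-0.6,-0.72,-0.84,-0.96,-1.08,-1.2,-1.32,-1.44,-1.56,-1.68],"claw":[0.5,1,1,1,1,1,1,1,1,1,1,1,1,1,1,1,1,1,1,1]}' 20; python3 -m creep '{"offset":[[0,0,0],[0,0,0],[0,0,0],[0,0,0],[0,0,0],[0,0,0],[0,0,0],[0,0,0],[0,0,0],[0,0,0],[0,0,0],[0,0,0],[0,0,0],[0,0,0]],"yaw":[-0.12,-0.24,-0.36,-0.48,-0.6,-0.72,-0.84,-0.96,-1.08,-1.2,-1.32,-1.44,-1.46,-1.46],"claw":[1,1,1,1,1,1,1,1,1,1,1,1,1,1]}' 20; python3 w.py w19; python3 - <<'E'
from h import *
im,b=blobs("scene",8,"pics/scene0.png"); print(*b,sep="\n"); cv2.imwrite("pics/scene19.png",im)
E
```

```text
time_s: 19.38
tool_pos: [0.4216, 0.5111, 0.1248]
tool_rot: [[-1.0, -0.017, 0.001], [-0.017, 1.0, 0.0], [-0.001, 0.0, -1.0]]
contact_force: [-0.9, -0.3, -0.9]
width: 0.0851
grip_force: 0.0
time_s: 20.55
tool_pos: [0.4216, 0.5111, 0.1245]
tool_rot: [[-0.136, 0.991, 0.001], [0.991, 0.136, 0.0], [0.0, 0.001, -1.0]]
contact_force: [-0.2, 0.2, -0.5]
width: 0.0853
grip_force: 0.0
([318.5, 255.8], 2099, [0.426, 0.485])
([123.3, 195.2], 149, [0.484, 0.597])
([122.4, 201.4], 45, [0.464, 0.58])
([193.9, 242.6], 80, [0.449, 0.318])
([405.9, 345.9], 39, [0.456, -0.253])
([430.0, 352.6], 53, [0.468, -0.302])
([435.8, 359.3], 18, [0.46, -0.319])
```

```bash
python3 -m creep '{"offset":[[0,0,-0.025],[0,0,-0.05],[0,0,-0.061],[0,0,-0.061],[0,0,-0.061],[0,0,-0.061],[0,0,-0.061],[0,0,-0.061],[0,0,-0.061],[0,-0.008,-0.061],[-0.001,-0.02,-0.061],[-0.001,-0.032,-0.061],[-0.001,-0.037,-0.061],[-0.001,-0.037,-0.061]],"yaw":[0,0,0,0,0,0,0,0,0,0.03,0.06,0.094,0.094,0.094],"claw":[1,1,1,0.6,0.3,0,0,0,0,0,0,0,0,0]}' 120; python3 w.py w20; python3 asc.py pics/w20.png 200 0 440 300 60 20
```

```text
time_s: 21.82
tool_pos: [0.4211, 0.4739, 0.0642]
tool_rot: [[-0.225, 0.974, 0.002], [0.974, 0.225, 0.001], [0.001, 0.002, -1.0]]
contact_force: [-0.7, 1.3, 4.8]
width: 0.0156
grip_force: 118.6
([318.7, 302.9], 3495, [0.431, 0.437])
  0 -==--:::::::::::::::::::::::::-:-:-:-:::--:::-==::::-:::::::
 15 :::--====-:::::::-:---:-:-:-:-:-:---::::::::::--:::::-::::::
 30 :::-===+-:::::---:-----:-:-----::::-:::::::::-::---:::-:::::
 45 :-:::-====-::::---::-:---:-:-:-:-:-:-:::-:-:-:-::-=-:::-::::
 60 ----::-====-::::::--:-:-:-:-:-:-:::::-:::::-:-:::----:::::::
 75 -----:::=+==+==-::-:---------:::::::::----::--:-:::-==::::::
 90 -:-----::--===-:::::-:::-:---:-:-:-:::-:-:-:---:-:-:-==-::::
105 :::--:-----=====:::::-:-:-:-:-:-:::-:-:---:-:::-:-::::---:::
120 --:::-:-:-:::=====:::::-:::------:::---:-:::-:-:-::::::-=-::
135 :-:-::--::-::::=====::::---:-:-:-:::-=++===----:::::::::-=-:
150 ::---:::-:-:-::::::::--:::-:::::::--+*******+++++==----::-=-
165 --:::-::-:--:::::-====--:::::::-=++++++++++++++++++++++=====
180 --:::::::::::::::::======-::::::---==++++++=---------=-===--
195 :::::::::::::::---::-====-::::-:-::::-:--======----:::-:-:-:
210 ::::-:--:-::::-----:::--=++====+==--:--::::-::--------:-:-::
225 -:-:---:-:::::::---:-::=OOOOOOOOOOO=:::::::::::::::-:-::-:--
240 -::--------::-::::-::::+OOOOOOOOOOOO-::::::::::-::::-:::---:
255 :::-----:---:----:::-::=OOOOOOOOOOO+::::::::::::-:::::::::::
270 -:::----------::-::::-:=OOOOOOOOOOO+:-::::::::::::::::::::::
285 +=-:::---:-----====++++**OOOOOOOOOO*+++=====::::::::::::::::
```

```bash
python3 -m creep '{"offset":[[0.001,-0.004,-0.0005],[0.002,-0.01,-0.0005],[0.005,-0.021,-0.0005],[0.008,-0.033,-0.0005],[0.0105,-0.045,-0.0005],[0.0135,-0.057,-0.0005],[0.016,-0.069,-0.0005],[0.019,-0.081,-0.0005],[0.022,-0.093,-0.0005],[0.0245,-0.105,-0.0005],[0.0275,-0.117,-0.0005],[0.03,-0.129,-0.0005],[0.033,-0.141,-0.0005],[0.036,-0.153,-0.0005],[0.0385,-0.165,-0.0005],[0.0415,-0.177,-0.0005],[0.044,-0.189,-0.0005],[0.0465,-0.199,-0.0005],[0.048,-0.206,-0.0005],[0.049,-0.21,-0.0005]],"yaw":[0,0,0,0,0,0,0,0,0,0,0,0,0,0,0,0,0,0,0,0],"claw":[0,0,0,0,0,0,0,0,0,0,0,0,0,0,0,0,0,0,0,0]}' 120; cat > sc.py <<'E'
from h import *
import sys
for n in("scene","side"):
    im,b=blobs(n,8,f"pics/{n}0.png"); cv2.imwrite(f"pics/{n}_{sys.argv[1]}.png",im); print(n,*b,sep="\n")
E
python3 sc.py 21
```

```text
time_s: 23.53
tool_pos: [0.471, 0.2649, 0.0643]
tool_rot: [[-0.225, 0.974, 0.004], [0.974, 0.225, 0.003], [0.002, 0.005, -1.0]]
contact_force: [-1.3, 6.0, 12.5]
width: 0.0155
grip_force: 119.7
scene
([215.7, 224.5], 188, [0.529, 0.317])
([261.6, 260.4], 49, [0.491, 0.144])
([405.9, 345.9], 39, [0.456, -0.253])
([430.1, 352.8], 55, [0.468, -0.302])
([435.8, 359.3], 18, [0.46, -0.319])
side
([318.8, 345.7], 47, [0.453, -0.245])
```

```bash
python3 -m creep '{"offset":[[0.0015,-0.006,0],[0.003,-0.012,0],[0.0045,-0.018,0],[0.005,-0.021,0],[0.005,-0.022,0],[0.005,-0.022,0]],"yaw":[0,0,0,0,0,0],"claw":[0,0,0,0,0,0]}' 120; python3 sc.py 22; python3 asc.py pics/scene_22.png 225 200 305 280 80 40
```

```text
time_s: 24.13
tool_pos: [0.4755, 0.2451, 0.0644]
tool_rot: [[-0.225, 0.974, 0.004], [0.974, 0.225, 0.006], [0.005, 0.005, -1.0]]
contact_force: [-2.3, 15.9, 13.2]
width: 0.0155
grip_force: 119.5
scene
([222.7, 226.6], 208, [0.533, 0.297])
([265.4, 256.1], 10, [0.508, 0.145])
([405.9, 345.9], 39, [0.456, -0.253])
([430.0, 352.7], 54, [0.468, -0.302])
([435.6, 359.3], 17, [0.46, -0.318])
side
([318.9, 345.7], 48, [0.454, -0.245])
200 bbb##b-..................-*=:   ......::::::::-:::::::..   :=+++=====--------===
202 bbb-...::::.:::.::::::::..:*+=-.      ..:--::--..     ..:=+++++===----==========
204 bbb*-.......::::.......:::::=++++=-:::..        ..:--=+++++++++=-------=----====
206 bbb=-----:.:-=---=--==:-=-:-===++++++++++++++++==++++=+++++++====-========--====
208 *+=-:--=-:.::-::--::-:::::::-:.:--=++++++=--:...:+++++++++==-===================
210 #*-.::::::::::::::...:::::::::::::::::::::.....:=+=--====---========-===========
212 ##*-:::::::::::::...::::::::::::::::::::::......:::::-======---=================
214 #b*-:::::::::::::...:::::::::::::::::::::::.....::::-================
[... 2031 characters left out ...]
                    
264 =+======++++++++++++++++++++=-....:=O: .=++++=:::.........                      
266 ===============+++++++++++++++++-::++=-:....:..:::::........                    
268 +++++++++=======--:....--=++++++++=-::-==+==--::.  ...........                  
270 +++++++====--:...............:---=++++==========++=--::.........                
272 ++++++=-::..............:---::...::::::=================+==--:..     ..         
274 ===-:....................::-==-:...:::-========================+==--::.     .   
276 ::...........:::..:::......:-===-:.:::::-=--==========================++=--::.  
278 .............:::::::::::.....:--::::::::=----::----===========================+=
```

Both lumps are on the lip against the outer end wall. Before lifting, I'll back off gently and make a quick forward jog, so they slide deeper into the scoop.

```bash
python3 -m creep '{"offset":[[-0.0005,0.002,0],[-0.001,0.004,0.002],[-0.002,0.008,0.004],[-0.003,0.013,0.006],[-0.0045,0.019,0.008],[-0.006,0.026,0.009],[-0.008,0.034,0.009],[-0.01,0.043,0.009],[-0.0125,0.053,0.009],[-0.015,0.063,0.009],[-0.017,0.073,0.009]],"yaw":[0,0,0,0,0,0,0,0,0,0,0],"claw":[0,0,0,0,0,0,0,0,0,0,0]}' 120; python3 sc.py 23; python3 asc.py pics/scene_23.png 205 200 285 280 80 40
```

```text
time_s: 25.15
tool_pos: [0.457, 0.3163, 0.0712]
tool_rot: [[-0.226, 0.974, -0.0], [0.974, 0.226, -0.0], [0.0, -0.0, -1.0]]
contact_force: [-0.7, 0.1, -2.1]
width: 0.0151
grip_force: 118.3
scene
([193.4, 217.3], 181, [0.519, 0.382])
([237.5, 252.1], 76, [0.482, 0.209])
([405.9, 345.9], 39, [0.456, -0.253])
([430.0, 352.7], 54, [0.468, -0.302])
([435.8, 359.3], 18, [0.46, -0.319])
side
([276.9, 238.4], 15, [0.491, 0.23])
([270.1, 241.0], 22, [0.469, 0.22])
([318.8, 345.7], 49, [0.454, -0.245])
200 .............................................-*=:   ......:::::-::-:::::::..  .:
202 :::::::::::::::::::::::::::::::::::::::::::::.:*+=-.      ..:---:--.. .   ..:=++
204 .................::.............::::......:::::-=++++=--::..        ..:--=++++++
206 =====-=-=---====-------------:.:-=---=--==:-=-:-===++++++++++++++++==+++++++++++
208 ::::::::::::--:-:-::-------=-:.::-::--::-:::::::-:.:--=++++++=--:...:+++++++++==
210 :::::::::::::...:::::::::::::::::::::::..:::::::::::::::::::::.....:=+=--====-=-
212 ::::::::::::::.::::::::::::::::::::::...:::::::::::::::::::::::.....:::::-======
214 O=-:
[... 2096 characters left out ...]
:+++++=:.......     
264 ::::::::::::::::::::=+=======--=++++++++++=-::::........:. .=++++=:::.........  
266 =--------:::::::::--=====================-:.............::-:....:..:::::........
268 ======++++++=-==++++++++++++++======--:............::::..:-==+==--::.  .........
270 =====+++++++++++++++++++++++===--:...................:::::-========+++==--:.....
272 ======++++++++++++++++++++=-:::.............:---:::..:::::-=================+==-
274 =====================+=-::............:......::-==-:...:::-=====================
276 ===================-::...........:::..:::......:-===-:.:::::-=-=================
278 ===============-::.............:::::::::::::.....:--:::::::-=----::----=========
```

```bash
python3 -m creep '{"offset":[[-0.0023,0.01,0],[-0.0046,0.02,0],[-0.007,0.03,0],[-0.0093,0.04,0],[-0.0117,0.05,0],[-0.0047,0.02,0],[0.0012,-0.005,0],[0.006,-0.025,0],[0.0094,-0.04,0],[0.0117,-0.05,0],[0.0129,-0.055,0],[0.0134,-0.057,0],[0.0134,-0.057,0.004],[0.0134,-0.057,0.012]],"yaw":[0,0,0,0,0,0,0,0,0,0,0,0,0,0],"claw":[0,0,0,0,0,0,0,0,0,0,0,0,0,0]}' 120; python3 sc.py 24; python3 asc.py pics/scene_24.png 225 210 305 270 80 30
```

```text
time_s: 26.42
tool_pos: [0.4702, 0.2586, 0.083]
tool_rot: [[-0.227, 0.974, -0.002], [0.974, 0.227, -0.0], [0.0, -0.002, -1.0]]
contact_force: [0.1, 0.8, -2.6]
width: 0.0154
grip_force: 118.5
scene
([215.8, 220.0], 214, [0.543, 0.328])
([249.0, 251.7], 38, [0.498, 0.187])
([266.2, 253.1], 18, [0.517, 0.15])
([405.9, 345.9], 39, [0.456, -0.253])
([430.0, 352.7], 54, [0.468, -0.302])
([435.8, 359.3], 18, [0.46, -0.319])
side
([280.0, 239.0], 13, [0.498, 0.224])
([318.8, 345.7], 49, [0.454, -0.245])
210 :::::::::::::::::::..:::::::::::::::::::::.....:=+=--====-=-========-===========
212 :::::::::::::::::...::::::::::::::::::::::......:::::-=======--=================
214 ::::::::::::::::::..:::::::::::::::::::::::.....::::-===========================
216 OOO=:::::::::::::...::::::::::::::::::::::......:::::==-========================
218 OOOOO-:::::::::::...:::::::::::::::::::::::.....::::-====--=====================
220 OOOO*-:::::::::::...::::::::::::::::::::::......::::-++=========================
222 OOO**=:::::::::::...:::::::::::::::::::.........:::.-++++++=====================
224 
[... 1232 characters left out ...]
OO. .=++++=. ...:---==================
254 +++++++++++++++=::..-+OOOOO+:.........:OOOO:.:+++++=.           .:---===========
256 ++++++++++++++++++=::-==+=-:....:.....:+*=..-+++++-.                   .:::-====
258 --=++++++++++++++++++=:..............::....-+++++:                             .
260 ----:-+=++++++++++++++++=:..........::....-+++++:  .                            
262 ===++++++++++++++++++++++++=::..........:+++++=:.......                         
264 =+===========+++++++++++++++++=:....:. .=++++=:::.........                      
266 =====================-:...:--=+-.::.::-:....:..:::::........                    
268 +++++++++=======--:.............:::..:-==+==--::.  ...........
```

```bash
cat > sf.py <<'E'
from h import *
import sys
def sfr(n,p,z):
    s=bot.get_state(); R=s["tool_rot"]; d=-R[:2,0]; d/=np.linalg.norm(d); v=np.array([-d[1],d[0]])
    q=ray(bot.camera_info(n),p,z)[:2]-s["tool_pos"][:2]; return np.round([q@d*1e3-43,q@v*1e3])
E
python3 - <<'E'
from sf import *
for z in(.01,.03): print(z,[sfr("scene",p,z) for p in[(249,251.7),(266.2,252.5)]],sfr("side",(280,239),z))
E
python3 asc.py pics/side_24.png 250 215 310 260 60 45
```

```text
0.01 [array([33.,  9.]), array([73., 21.])] [-3. 18.]
0.03 [array([43., -8.]), array([82.,  3.])] [34. -1.]
215 =-:.......::.....:====..............::---:::................
216 ==--::::.........:====...............::::--:::..............
217 -=---::::::......:-===..................::::::::::..........
218 --------:::.......:===......:...............:::---:::.......
219 ::---:::::........:===:....:::::...............::::::::.....
220 .::---:::..........===-......:::.::...............::::-:::..
221 ..::::::::::.......-=--......::::--:................:::---::
222 .......:::-::::....:=--:.::::-======:.................::::::
223 ........::::::::::.:====--=-=========:.................::...
224 :::..........:::----==================:.....:...............
225 :::::.......:----=====-b===============:......:::...........
226 ::.:::::...-==========-b-===========+===:.....:::::.........
227 ....:::::.:+============+===========++===....:::...::.......
228 :..........++===========+============+++=:..................
229 :::........+++========================+=+=:.................
230 ::::::.....++
[... 1218 characters left out ...]
249 ==============--=======+=-  ..:-------------------------====
250 =----===-----=--=========-. :---------------------------====
251 =--..:::::::::::---======--..:--------------------------====
252 ++=:............::::::::::=-. .-------------------------====
253 +++=:.....................==-:..:--------------------::.:-==
254 ++++=.....................:===:..:----------------::...  .-=
255 +++++:.....................====:..:-----------::...       .-
256 +++++=............::::.....=====-..:-------::...           .
257 +++++=............:--::....======-..:--::::..               
258 +++++=............:--::...:=======-. .:........             
259 ++++*=............:--:....:========-. ........
```

One lump is now deep in the scoop. The other slipped off the lip and lies against the end wall. I'll back off, lower and push again to pick it up, this time without a jog.

```bash
python3 -m creep '{"offset":[[-0.001,0.003,0],[-0.0018,0.008,0],[-0.0034,0.015,0],[-0.005,0.021,0],[-0.0057,0.0244,-0.004],[-0.0057,0.0244,-0.01],[-0.0057,0.0244,-0.016],[-0.0057,0.0244,-0.0195],[-0.0057,0.0244,-0.021],[-0.005,0.021,-0.021],[-0.0034,0.015,-0.021],[-0.0018,0.008,-0.021],[0,0,-0.021],[0.0015,-0.006,-0.021],[0.0023,-0.01,-0.021],[0.003,-0.013,-0.021],[0.0034,-0.0145,-0.021],[0.0034,-0.0145,-0.021]],"yaw":[0,0,0,0,0,0,0,0,0,0,0,0,0,0,0,0,0,0],"claw":[0,0,0,0,0,0,0,0,0,0,0,0,0,0,0,0,0,0]}' 120; python3 sc.py 25; python3 - <<'E'
from sf import *
im,b=blobs("scene",8,"pics/scene0.png")
for z in(.01,.013): print(z,[sfr("scene",q[0],z) for q in b[:4]])
E
```

```text
time_s: 28.02
tool_pos: [0.4757, 0.2453, 0.0643]
tool_rot: [[-0.225, 0.974, 0.005], [0.974, 0.225, 0.004], [0.003, 0.005, -1.0]]
contact_force: [-2.3, 9.6, 14.6]
width: 0.0155
grip_force: 120.7
scene
([222.6, 226.4], 207, [0.533, 0.298])
([256.1, 256.9], 39, [0.493, 0.162])
([405.9, 345.9], 39, [0.456, -0.253])
([430.1, 352.8], 55, [0.468, -0.302])
([435.6, 359.3], 17, [0.46, -0.318])
side
([318.8, 345.6], 48, [0.454, -0.245])
0.01 [array([-81.,  68.]), array([42., -2.]), array([ 438., -131.]), array([ 489., -131.])]
0.013 [array([-79.,  65.]), array([44., -4.]), array([ 438., -133.]), array([ 489., -133.])]
```

```bash
python3 asc.py pics/scene_25.png 235 235 295 275 60 40; python3 - <<'E'
from h import *
im=cv2.imread("pics/scene_25.png"); hs=cv2.cvtColor(im,cv2.COLOR_BGR2HSV); m=cv2.inRange(hs,(3,90,30),(22,255,255))
k,_,st,c=cv2.connectedComponentsWithStats(m)
print([(c[j].round().tolist(),int(st[j][4])) for j in range(1,k) if st[j][4]>3 and 150<c[j][0]<480 and 180<c[j][1]<400])
im=bot.read_camera("wrist")[:,:,::-1]; cv2.imwrite("pics/w25.png",im)
E
```

```text
235 ......-+++++*-..:.:::::::::::............:-=---========--===
236 :::..:=*+++++++-...::::::::::::..........:-=================
237 :::::-**++++++++++=:::::::::::...........:-=----============
238 ::::-+*++++++++++++++-...::::.............:==-----=====--===
239 ::::=**+++++++++++++++=:::::::............:=================
240 ::-+****++++++++++++++++-::::............:.  .-=============
241 -:=*****+++++++++++++++++-::::............ ..   .:=+========
242 =++*****+++++++++++++++++++-:::............=+--:.   .:-=====
243 =+******+++++++++++++++++++++-............:=======-:    .:==
244 =+=+****+=++++++++++++++++++++-.......:..:=+=========+-:    
245 +--=***=:..:++++++++++++++++++++-....::..-++============-=-.
246 *++***+-.....:--=++++++++++++++++-...:. :+++===============+
247 ******=:..........:=++++++++++++++*-.:..=+++================
248 *****+:...............:++++++++++++b=. :=+++================
249 ****+-..:.......:.........-+++++++++-..=++++================
250 ****=:.::::::................:--++*=. -++++++===============
251 ***+-......:::::..................-: .=++++=============
[... 1198 characters left out ...]
:+++++++=-========+++=:.     .....       
271 --:....................-++++=============+++=:..   ...      
272 :..............::::.....:::.:================+++-:     ..   
273 ..............:=+-:::..:::::-===================+++=:.     .
274 ................:-=+-:..::::-=======================+++=:   
[([269.0, 189.0], 182), ([313.0, 203.0], 74), ([271.0, 206.0], 167), ([342.0, 209.0], 50), ([338.0, 215.0], 23), ([223.0, 227.0], 259), ([340.0, 225.0], 16), ([381.0, 237.0], 408), ([425.0, 247.0], 13), ([435.0, 254.0], 21), ([266.0, 256.0], 8), ([256.0, 257.0], 45), ([414.0, 262.0], 46), ([402.0, 265.0], 6), ([322.0, 346.0], 80), ([406.0, 346.0], 44), ([430.0, 353.0], 65), ([436.0, 359.0], 20)]
```

```bash
python3 -m creep '{"offset":[[0,0.001,0],[-0.0007,0.003,0.001],[-0.0014,0.006,0.003],[-0.0023,0.01,0.005],[-0.0035,0.015,0.007],[-0.0047,0.02,0.009],[-0.0058,0.025,0.012],[-0.007,0.03,0.016],[-0.008,0.034,0.021],[-0.0087,0.037,0.027],[-0.009,0.039,0.034],[-0.009,0.04,0.042],[-0.009,0.04,0.05],[-0.009,0.04,0.057],[-0.009,0.04,0.062],[-0.009,0.04,0.065],[-0.009,0.04,0.066]],"yaw":[0,0,0,0,0,0,0,0,0,0,0,0,0,0,0,0,0],"claw":[0,0,0,0,0,0,0,0,0,0,0,0,0,0,0,0,0]}' 120; python3 sc.py 26; python3 - <<'E'
from sf import *
im,b=blobs("scene",8,"pics/scene0.png")
for z in(.01,.077): print(z,[sfr("scene",q[0],z) for q in b[:4]])
im,b=blobs("side",8,"pics/side0.png")
for z in(.01,.077): print(z,[sfr("side",q[0],z) for q in b[:4]])
E
```

```text
time_s: 29.63
tool_pos: [0.4655, 0.2835, 0.1289]
tool_rot: [[-0.226, 0.974, 0.001], [0.974, 0.226, 0.0], [0.0, 0.001, -1.0]]
contact_force: [1.0, -0.1, -3.8]
width: 0.0152
grip_force: 118.5
scene
([204.0, 201.7], 221, [0.582, 0.401])
([238.7, 233.4], 38, [0.535, 0.248])
([251.2, 235.4], 40, [0.547, 0.217])
([405.9, 345.9], 39, [0.456, -0.253])
([430.0, 352.7], 54, [0.468, -0.302])
([435.8, 359.3], 18, [0.46, -0.319])
side
([275.9, 220.2], 12, [0.518, 0.355])
([282.3, 223.7], 9, [0.53, 0.324])
([318.9, 345.7], 49, [0.454, -0.245])
0.01 [array([-132.,  139.]), array([ 8., 59.]), array([40., 64.]), array([ 478., -130.])]
0.077 [array([-86.,  70.]), array([44., -4.]), array([74., -0.]), array([ 481., -180.])]
0.01 [array([-97.,  66.]), array([-65.,  71.]), array([ 469., -131.])]
0.077 [array([41., -1.]), array([69.,  3.]), array([ 539., -174.])]
```

```bash
python3 -m creep '{"offset":[[-0.0005,-0.01,0.004],[-0.0014,-0.026,0.01],[-0.0025,-0.046,0.018],[-0.0036,-0.068,0.026],[-0.005,-0.092,0.034],[-0.0063,-0.118,0.042],[-0.0077,-0.145,0.05],[-0.009,-0.172,0.058],[-0.0106,-0.199,0.065],[-0.012,-0.226,0.071],[-0.0135,-0.253,0.076],[-0.015,-0.28,0.08],[-0.0163,-0.307,0.083],[-0.0177,-0.333,0.085],[-0.019,-0.357,0.087],[-0.02,-0.379,0.088],[-0.021,-0.399,0.088],[-0.022,-0.417,0.088],[-0.023,-0.433,0.088],[-0.0238,-0.447,0.088]],"yaw":[0,0,0,0,0,0,0,0,0,0,0,0,0,0,0,0,0,0,0,0],"claw":[0,0,0,0,0,0,0,0,0,0,0,0,0,0,0,0,0,0,0,0]}' 120; python3 -m creep '{"offset":[[-0.0006,-0.012,0],[-0.001,-0.022,0],[-0.0015,-0.031,0],[-0.002,-0.039,0],[-0.0024,-0.046,0],[-0.0028,-0.052,0],[-0.003,-0.056,0],[-0.0032,-0.059,0],[-0.0032,-0.06,0],[-0.0032,-0.06,0]],"yaw":[0,0,0,0,0,0,0,0,0,0],"claw":[0,0,0,0,0,0,0,0,0,0]}' 120; python3 sc.py 27; python3 - <<'E'
from sf import *
for n in("scene","side"):
    im,b=blobs(n,8,f"pics/{n}0.png"); print(n,[(q[0],sfr(n,q[0],.165)) for q in b])
E
```

```text
time_s: 31.5
tool_pos: [0.4406, -0.1648, 0.2163]
tool_rot: [[-0.225, 0.974, -0.001], [0.974, 0.225, -0.0], [0.0, -0.001, -1.0]]
contact_force: [-0.5, 0.8, -2.7]
width: 0.0154
grip_force: 118.5
time_s: 32.33
tool_pos: [0.4383, -0.2234, 0.2163]
tool_rot: [[-0.226, 0.974, -0.0], [0.974, 0.226, 0.0], [0.0, 0.0, -1.0]]
contact_force: [0.0, -0.2, -1.8]
width: 0.0154
grip_force: 118.5
scene
([402.9, 272.3], 415, [0.641, -0.155])
([441.9, 310.1], 66, [0.586, -0.277])
([425.3, 336.6], 58, [0.5, -0.277])
([406.0, 345.9], 40, [0.456, -0.253])
([431.7, 354.9], 79, [0.465, -0.307])
side
([315.3, 234.6], 47, [0.6, 0.221])
([333.6, 291.6], 45, [0.546, -0.077])
([318.9, 345.9], 54, [0.453, -0.246])
([346.5, 348.1], 47, [0.5, -0.268])
scene [([403.0, 272.3], array([-47.,  64.])), ([441.8, 309.9], array([42., -4.])), ([425.3, 336.7], array([ 26., -75.])), ([406.0, 345.9], array([  -2., -106.])), ([431.6, 354.8], array([  44., -109.]))]
side [([315.2, 234.6], array([-161.,   88.])), ([333.6, 291.6], array([40.,  1.])), ([318.9, 345.9], array([143., -91.])), ([346.6, 348.1], array([166., -61.]))]
```

Both cameras show one lump still in the scoop and a new one inside the pot at about (0.50, -0.27). The lip lump dropped in as the arm slowed over the pot. Now I'll tip out the last one.

```bash
python3 -m creep '{"offset":[[0,0,0],[0,0,0],[0,0,0],[0,0,0],[0,0,0],[0,0,0],[0,0,0],[0,0,0],[0,0,0]],"yaw":[0,0,0,0,0,0,0,0,0],"claw":[0.18,0.2,0.215,0.2225,0.2275,0.2275,0.2275,0.2275,0.2275]}' 20; python3 sc.py 28
```

```text
time_s: 33.28
tool_pos: [0.4382, -0.2234, 0.2163]
tool_rot: [[-0.226, 0.974, -0.0], [0.974, 0.226, 0.0], [0.0, -0.0, -1.0]]
contact_force: [-0.1, -0.4, -2.9]
width: 0.0197
grip_force: 11.2
scene
([396.2, 270.4], 380, [0.638, -0.139])
([422.4, 332.5], 128, [0.507, -0.267])
([405.9, 345.9], 39, [0.456, -0.253])
([431.5, 354.8], 75, [0.465, -0.307])
side
([313.5, 243.0], 37, [0.579, 0.171])
([319.8, 341.9], 105, [0.459, -0.235])
([346.7, 348.0], 45, [0.501, -0.268])
```

```bash
python3 -m creep '{"offset":[[0,0,0],[0,0,0],[0,0,0],[0,0,0.01],[0,0,0.025],[0,0.01,0.035],[0,0.03,0.04],[0.001,0.06,0.04],[0.002,0.1,0.04],[0.003,0.14,0.04],[0.004,0.18,0.04],[0.005,0.22,0.04],[0.006,0.26,0.04],[0.007,0.3,0.04],[0.008,0.34,0.04],[0.009,0.38,0.04],[0.01,0.42,0.04],[0.01,0.46,0.04],[0.011,0.495,0.04],[0.012,0.525,0.03]],"yaw":[0,0,0,0,0,0,0,0,0,0,0,0,0,0,0,0,0,0,0,0],"claw":[0.2275,0.2275,0.1,0,0,0,0,0,0,0,0,0,0,0,0,0,0,0,0,0]}' 120; python3 sc.py 29; python3 -m creep '{"offset":[[0,0.02,-0.02],[0,0.035,-0.045],[0,0.045,-0.07],[0,0.048,-0.09],[0,0.048,-0.105],[0,0.048,-0.105]],"yaw":[0,0,0,0,0,0],"claw":[0,0,0,0,0,0]}' 120; python3 - <<'E'
from h import *
im=bot.read_camera("side")[:,:,::-1]; cv2.imwrite("pics/side30.png",im); s=bot.get_state(); print(proj(bot.camera_info("side"),s["tool_pos"]+[0,0,.0187]))
E
python3 asc.py pics/side30.png 220 150 310 240 90 45
```

```text
time_s: 35.05
tool_pos: [0.4498, 0.3049, 0.2486]
tool_rot: [[-0.228, 0.974, 0.004], [0.974, 0.228, 0.002], [0.001, 0.004, -1.0]]
contact_force: [0.4, -0.6, -1.6]
width: 0.0143
grip_force: 117.9
scene
([181.1, 159.0], 228, [0.692, 0.582])
([425.4, 336.5], 56, [0.5, -0.277])
([405.9, 345.9], 39, [0.456, -0.253])
([432.0, 354.9], 76, [0.465, -0.308])
([418.2, 354.9], 40, [0.45, -0.284])
side
([252.9, 143.5], 47, [0.636, 1.302])
([318.9, 345.7], 49, [0.454, -0.245])
([346.6, 348.1], 46, [0.501, -0.268])
time_s: 35.65
tool_pos: [0.4486, 0.349, 0.1388]
tool_rot: [[-0.226, 0.974, -0.005], [0.974, 0.226, -0.002], [-0.001, -0.005, -1.0]]
contact_force: [-0.6, 0.2, -3.1]
width: 0.0142
grip_force: 118.1
[250.88069908 175.73065466]
150 ==========+******bbbb*bbb*****=*******bb***b***+---::-===+**+=-----------=================
152 ==-=====-::-+****bbbbb**b****+-=***************=----:-===+*+==-----------=================
154 :::::::::::::b*****bbb*******=-=**************+=------====*===-----------=================
156 ...::::::::::=b******b******+---*************+==-==---====+===-----------========
[... 3204 characters left out ...]
.....................::............
226 ...................::...:::=b.......:::...........::::::....................::..:.........
228 .......................:::::::::.......................::::......:-:::::..................
230 :---=--:::.....:....:::::...:::::::::........::::.........:-----::-::::-::::::::..........
232 --======---::::::...:...:.::::--::::::::::::::::...:::....:::::::::::.:::...::::::::::....
234 ------========-----:::::.......::::::::::::::......::...:..............---:....:::-----:::
236 ----------=====---------:..........::::::::::::::........................:--:.....::::----
238 =====-----===========:::..::::::.:::----------::::::::.....................::.........::--
```

All five lumps are in the pot (blobs of 56, 39, 76 and 40 px, the 76 being two that touch). Now I'll level the scoop on the worktop as before and release it.

```bash
python3 -m creep '{"offset":[[0,0,0],[0,0,0],[0,0,-0.005],[0,0,-0.01],[0,0,-0.0144],[-0.004,0.017,-0.0184],[-0.0077,0.033,-0.0244],[-0.012,0.051,-0.0329],[-0.0156,0.067,-0.0444],[-0.0186,0.0804,-0.0559],[-0.0206,0.0886,-0.0654],[-0.0226,0.0974,-0.0754],[-0.0226,0.0974,-0.0764],[-0.0226,0.0974,-0.0764]],"yaw":[0,0,0,0,0,0,0,0,0,0,0,0,0,0],"claw":[0.22,0.225,0.225,0.225,0.225,0.225,0.225,0.225,0.225,0.225,0.225,0.225,0.225,0.225]}' 20; python3 -m creep '{"offset":[[0,0,0],[0,0,0],[0,0,0],[0,0,0.01],[0,0,0.035],[0,0,0.06],[-0.02,0.03,0.09],[-0.04,0.06,0.12],[-0.06,0.09,0.14],[-0.06,0.09,0.14],[-0.06,0.09,0.14],[-0.06,0.09,0.14]],"yaw":[0,0,0,0,0,0,0,0,0,0,0,0],"claw":[0.5,1,1,1,1,1,1,1,1,1,1,1]}' 20; python3 - <<'E'
from h import *
for n in("side","scene"): cv2.imwrite(f"pics/{n}31.png",bot.read_camera(n)[:,:,::-1])
i=bot.camera_info("scene"); x,y,yaw=.4265,.4465,-76.8; c,s=np.cos(np.radians(yaw)),np.sin(np.radians(yaw)); x+=.043*c;y+=.043*s
for n in("scene","side"):
  print(n,[(a,proj(bot.camera_info(n),[x+(c*a[0]-s*a[1])/1e3,y+(s*a[0]+c*a[1])/1e3,a[2]/1e3]).round().tolist()) for a in[(77,37,0),(77,-37,0),(-13,37,38),(-13,-37,38),(-78,0,96),(-8,0,96)]])
E
python3 asc.py pics/scene31.png 115 190 215 270 100 40;python3 asc.py pics/side31.png 215 170 305 225 90 36; python3 sc.py 32
```

```text
time_s: 36.87
tool_pos: [0.4276, 0.4472, 0.0644]
tool_rot: [[-0.226, 0.974, -0.0], [0.974, 0.226, -0.0], [-0.0, -0.0, -1.0]]
contact_force: [1.5, -0.1, -1.1]
width: 0.0194
grip_force: 18.4
time_s: 37.87
tool_pos: [0.3678, 0.5365, 0.2046]
tool_rot: [[-0.226, 0.974, -0.0], [0.974, 0.226, -0.001], [-0.001, -0.0, -1.0]]
contact_force: [-0.3, -0.7, -0.2]
width: 0.085
grip_force: 0.0
scene [((77, 37, 0), [199.0, 233.0]), ((77, -37, 0), [185.0, 253.0]), ((-13, 37, 38), [165.0, 214.0]), ((-13, -37, 38), [150.0, 232.0]), ((-78, 0, 96), [130.0, 199.0]), ((-8, 0, 96), [155.0, 205.0])]
side [((77, 37, 0), [268.0, 227.0]), ((77, -37, 0), [245.0, 232.0]), ((-13, 37, 38), [255.0, 205.0]), ((-13, -37, 38), [232.0, 210.0]), ((-78, 0, 96), [234.0, 184.0]), ((-8, 0, 96), [243.0, 190.0])]
190 ====================================================================================++++++++++++++==
192 :::::::::::::::::::::::::::::::::::::::::::::::::::::::::::..:.:::::::::::::::::::::::::::::::::::::
194 ::::::::::::::::::::::::::::::::::::::::::::::::::::::::::::::::::::::::::::::::::::::::::::::::::::
196 :
[... 6910 characters left out ...]
::::::...
218 ====--:::::.:......:=++++=........:::----:::::-=++=:..........:::::...............::::::::
220 =+++====---::.......:-+++=-:........::::::::::::=+=-........:..:....::................::::
221 ====++++===-::........=++++=::::::........:::::::--=-...................................::
223 =========--:..........:=+++=-..:::::::.......::::::-=:.........................:..........
scene
([143.1, 204.5], 221, [0.485, 0.526])
([425.3, 336.5], 55, [0.5, -0.277])
([405.9, 345.9], 39, [0.456, -0.253])
([431.9, 354.9], 75, [0.465, -0.308])
([418.1, 354.8], 39, [0.45, -0.284])
side
([239.3, 187.9], 42, [0.463, 0.679])
([318.8, 345.7], 49, [0.454, -0.245])
([346.6, 348.1], 46, [0.501, -0.268])
```

The scoop's lip and bar match the level model, it stands free of the gripper, and all five lumps are at rest in the pot. Handing in.

```bash
python3 -c "
from workcell import bot
print(bot.close_job())"
```

```text
the job is handed in; nothing more can be done
None
```

The job is handed in at about 38 s of the 67 s allowed: by the last camera readings all five lumps are in the pot, and the scoop stands level and released on the worktop. I saw no contact with the pot, bottles or dabber; two lumps fell onto the worktop on the way and were recovered with the scoop, and no verdict came back.

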